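# Stock the table caddy with the mills and cruets

### The job

Please get the wooden table caddy ready for supper: stand the two glass mills in its two narrow wells and the two tall stoppered glass cruets in its two wide wells, each upright on the caddy's floor; within a pair either well will do. Lower each one in rather than dropping it and do not knock any over. The spice jars, the food tin and the dark wine bottle stay on the worktop where they are.

Things in the scene. Friction and masses are not known exactly. Their poses are not given: they have to be found in the camera images.
- caddy: Wooden caddy, fixed, any yaw, 230 (x) x 204 (y) mm; origin under its centre. Deck (top at z 46, 10 thick) over a base board (top z 12, things stand on it). Four round wells through the deck, 3 mm chamfer, in its frame: WIDE (86 mm) at x -50 and +50, y +48; NARROW (68 mm, too narrow for a cruet) at x -50 and +50, y -54. End boards with hand slots at x -109 and +109, 86 high.
- salt_mill: Salt mill: round glass body with white filling, broad black head; 161 mm tall. Foot and body 57 mm across; head from z 117 (53 mm across) to z 161 (61 mm across), fixed to the body. 0.25 to 0.47 kg. Upright, loose; origin at the centre of its underside, z up. Take it by the head from above. Goes in a narrow well.
- pepper_mill: Pepper mill: same shape, size and weight as the salt mill (161 mm tall, foot 57 mm, head 53 to 61 mm across from z 117 to 161) with a grey-brown filling. Upright, loose; origin at the centre of its underside, z up. Goes in a narrow well.
- cruet_oil: Oil cruet: conical glass bottle, yellowish filling, clear stopper; 228 mm tall. Foot 70 mm across, 58 at z 70, tapering evenly to 29 at z 183; collar and stopper above z 183 are too slight to hold. 0.29 to 0.55 kg. Upright, loose; origin at the centre of its underside, z up. Take it by the neck from above, z 160 to 178. Goes in a wide well.
- cruet_vinegar: Vinegar cruet: same shape, size and weight as the oil cruet (neck 34 mm across at z 165), reddish-brown filling, black stopper. Upright, loose; origin at the centre of its underside, z up. Goes in a wide well.
- spice_1: Spice jar, a look-alike of the mills but smaller: round clear jar with a label and a dark cap, 41 mm across, 105 mm tall. Loose, light (0.11 kg). Origin at the centre of its underside, z up. Stays where it stands.
- spice_2: Second spice jar, same size as the first (41 mm across, 105 mm tall), other label. Loose; origin at the centre of its underside, z up. Stays where it stands.
- food_tin: Food tin with a paper label, round, 57 mm across, 72 mm tall, loose. Origin at the centre of its underside, z up. Stays where it stands.
- wine_bottle: Dark wine bottle, 76 mm across, 290 mm tall (neck 29 mm across), 0.78 kg, loose; a look-alike of the cruets. Origin at the centre of its underside, z up. Stays where it stands; keep the gripper clear of its tall neck.
Mind the look-alikes: they are no part of the job. What is shaped like the cruet_oil but yellow is not meant.

How it is judged:
At the end, for the whole second after the job is handed in: One mill in each narrow well (within 10 mm of its centre along each caddy axis), one cruet in each wide well (within 12 mm), all on the base board, within 7 degrees of upright, released, at rest; spice jars, tin and wine bottle upright and within 30 mm of where they stood ((((x of salt_mill in the frame of caddy between -0.06 and -0.04 m and y of salt_mill in the frame of caddy between -0.064 and -0.044 m and z of salt_mill in the frame of caddy between 0.005 and 0.02 m) and (x of pepper_mill in the frame of caddy between 0.04 and 0.06 m and y of pepper_mill in the frame of caddy between -0.064 and -0.044 m and z of pepper_mill in the frame of caddy between 0.005 and 0.02 m)) or ((x of salt_mill in the frame of caddy between 0.04 and 0.06 m and y of salt_mill in the frame of caddy between -0.064 and -0.044 m and z of salt_mill in the frame of caddy between 0.005 and 0.02 m) and (x of pepper_mill in the frame of caddy between -0.06 and -0.04 m and y of pepper_mill in the frame of caddy between -0.064 and -0.044 m and z of pepper_mill in the frame of caddy between 0.005 and 0.02 m))) and (((x of cruet_oil in the frame of caddy between -0.062 and -0.038 m and y of cruet_oil in the frame of caddy between 0.036 and 0.06 m and z of cruet_oil in the frame of caddy between 0.005 and 0.02 m) and (x of cruet_vinegar in the frame of caddy between 0.038 and 0.062 m and y of cruet_vinegar in the frame of caddy between 0.036 and 0.06 m and z of cruet_vinegar in the frame of caddy between 0.005 and 0.02 m)) or ((x of cruet_oil in the frame of caddy between 0.038 and 0.062 m and y of cruet_oil in the frame of caddy between 0.036 and 0.06 m and z of cruet_oil in the frame of caddy between 0.005 and 0.02 m) and (x of cruet_vinegar in the frame of caddy between -0.062 and -0.038 m and y of cruet_vinegar in the frame of caddy between 0.036 and 0.06 m and z of cruet_vinegar in the frame of caddy between 0.005 and 0.02 m))) and angle between each of salt_mill, pepper_mill, cruet_oil, cruet_vinegar, spice_1, spice_2, food_tin, wine_bottle's own z axis and vertical below 0.12 rad and linear speed of each of salt_mill, pepper_mill, cruet_oil, cruet_vinegar below 0.02 m/s and angular speed of each of salt_mill, pepper_mill, cruet_oil, cruet_vinegar below 0.2 rad/s and distance of each of spice_1, spice_2, food_tin, wine_bottle from where it was at the start of the episode below 0.03 m); the robot touches nothing.
It fails at once if a mill or cruet is knocked over or tipped by more than 40 degrees (angle between any of salt_mill, pepper_mill, cruet_oil, cruet_vinegar's own z axis and vertical above 0.7 rad).
It fails at once if a mill or cruet is dropped into the caddy instead of being lowered (falls faster than 0.6 m/s within 50 mm above the base board) ((linear speed of salt_mill above 0.6 m/s and horizontal distance between salt_mill and caddy below 0.11 m and z of salt_mill in the frame of caddy below 0.062 m) or (linear speed of pepper_mill above 0.6 m/s and horizontal distance between pepper_mill and caddy below 0.11 m and z of pepper_mill in the frame of caddy below 0.062 m) or (linear speed of cruet_oil above 0.6 m/s and horizontal distance between cruet_oil and caddy below 0.11 m and z of cruet_oil in the frame of caddy below 0.062 m) or (linear speed of cruet_vinegar above 0.6 m/s and horizontal distance between cruet_vinegar and caddy below 0.11 m and z of cruet_vinegar in the frame of caddy below 0.062 m)).
It fails at once if a spice jar, the tin or the wine bottle is moved by more than 30 mm or tipped by more than 17 degrees ((distance of spice_1 from where it was at the start of the episode above 0.03 m or angle between spice_1's own z axis and vertical above 0.3 rad) or (distance of spice_2 from where it was at the start of the episode above 0.03 m or angle between spice_2's own z axis and vertical above 0.3 rad) or (distance of food_tin from where it was at the start of the episode above 0.03 m or angle between food_tin's own z axis and vertical above 0.3 rad) or (distance of wine_bottle from where it was at the start of the episode above 0.03 m or angle between wine_bottle's own z axis and vertical above 0.3 rad)).
It also fails if it takes over 120 s, if anything falls off the work surface, if the arm or the gripper's body presses on something with over 40 N, if the wrist force passes 120 N, or if a joint passes its speed limit or range.

### The arm

A 6-joint arm with a two-finger parallel gripper is mounted at the origin on a cart in front of the work surface, level with it; the furniture and walls round the work are solid. World frame = base frame: x ahead of the robot, y to its left, z up, the work surface at z = 0. Lengths are in m, angles in rad, forces in N, time in s.
With the tool pointing down it reaches from about 0.375 to 0.9 m from the base axis. Payload 3.1 kg.
Tool frame: the origin (TCP) lies between the finger pads; the fingertips stand 11 mm ahead of it and the grasp point (between the pads) lies 8 mm behind it; z points along the fingers, y is the line along which they close (so a half turn about z gives the same grasp; the last joint's range is limited). The gripper opens to 87 mm and grips with 3 to 60 N. Pads are 19 mm wide; open, the fingers measure 117 mm over their backs; the gripper's body (75 mm by 190 mm) begins 51 mm behind the grasp point.
Start: joints at [0.959, 0.527, 1.433, -0, 1.181, -0.178], TCP at [0.263, 0.567, 0.234] pointing down, gripper open.
Joint ranges: [-3.08, 3.08], [-0.75, 2.2], [0.22, 2.44], [-1.43, 4.57], [0, 2.65], [-2.85, 2.85]. Speed limits (rad/s): [2.79, 2.79, 3.14, 3.14, 3.14, 3.14].

### API

Orientations are given as a unit quaternion [x, y, z, w].
In Python, from rig import get_obs, camera, hand_in gives the robot as it stands.
- The arm moves only by the shell command python3 -m pendant 'ROWS' [FORCE]. ROWS is JSON, a list that holds one entry, the list of rows, each a list of 7 numbers: the shift along the tool's x, y, z in m, then the turn, a rotation vector about the tool's x, y, z in degrees, then the opening, from 0 (shut) to 1 (fully open). In form: [[[x, y, z, ax, ay, az, fingers], ...]]. A call has exactly 5 rows; each row shifts and turns the commanded pose from where the row before left it, along the tool's axes as they then stand; what a row does not reach is not made up. A row lasts 1/8 s, in which the tool goes at most 62.5 mm and 10.7 degrees, less where a joint would pass 70% of its speed; a pose out of reach is approached as far as the arm can. A call with a gripper value outside its range is refused whole. The fingers move at their own pace and stop on an object; FORCE is the grip in N (left out, the last holds). Time passes only in rows, so rows that do not move let the fingers close, or fill a call up. It gives the time, the measured TCP pose, the force, the opening and the grip force at its end, in the units of the state.
- get_obs(): the state, without advancing time (a new reading comes with each control period).
- camera(name): name is "side" or "top" or "wrist"; returns a dict with "img" (480x640x3 uint8, red, green, blue), "intrinsics" (3x3 intrinsics, pixels), "k1" (the pictures are not rectified: a ray, as slopes to the right and down, at radius r is drawn at 1 + k1 r^2 times it, then the intrinsics apply), "R" (3x3) and "t" (3): a world point X has camera coordinates R X + t; the wrist camera has in their place "T_tool_cam" (4x4, takes a point from camera to tool coordinates, whose origin is the TCP and whose axes are the flange's). Camera axes: x right, y down, z forward; pixel columns grow to the right and rows downward; lengths in m; the calibration is good to about 2 mm. A picture is of the moment at which its call begins: read the wrist's pose just before it. There is no depth.
- hand_in(): hands the job in; it is judged then, once.
The state is a dict: "time": time; "q": joint angles; "joint_velocities": joint speeds; "joint_torque": joint torques, N m; "position": TCP position; "tool_rot": TCP orientation; "ft_force": force on the tool from outside, world axes, zero at the start; "moment": the same for the moment, N m; "grip_width": finger opening in m; "grip_force": force on a finger pad.
Only numpy, scipy, OpenCV 4.12 (cv2) and the standard library are available. Lean on these libraries where they do the work, as an engineer would, in place of code of your own. Each camera call takes 0.05 s, during which the arm holds its last target. There are 200 camera calls.

## Working session

There is one attempt and no reset: what is moved stays moved. The work goes in short steps, Python scripts to look and compute and a shell command to move; the robot and the scene stay as the last step left them, time stands still between calls to the robot, and variables do not carry over. Pictures are saved under pics/ and viewed, at most 14 in all, crops included, and the job is handed in when it is done.

```bash
ls; mkdir -p pics; python3 - <<'E'
from rig import get_obs,camera
import cv2,pickle
o=get_obs();print(o)
d={}
for n in("top","side","wrist"):
    c=camera(n);d[n]=c;cv2.imwrite(f"pics/{n}0.png",c["img"][:,:,::-1])
    print(n,{k:(v.tolist() if hasattr(v,'tolist') else v) for k,v in c.items() if k!="img"})
pickle.dump(d,open("c0.pkl","wb"))
E
```

```text
pics
{'time': 0.0, 'q': array([ 9.58506748e-01,  5.28466421e-01,  1.43395334e+00,  2.19585266e-05,
        1.18140830e+00, -1.78524309e-01]), 'joint_velocities': array([-1.50381827e-03,  2.52306974e-03,  1.44101468e-06, -4.92075848e-04,
        1.18443102e-04, -4.65809709e-04]), 'joint_torque': array([ 5.49205542e-04, -4.40044534e+01, -1.76595086e+01,  6.31902739e-02,
        5.81898505e-02, -1.56964766e-04]), 'position': array([0.26223063, 0.56651148, 0.23255524]), 'tool_rot': array([ 2.15190286e-01,  9.76571498e-01, -1.02754966e-03, -4.39890125e-04]), 'ft_force': array([0.18291545, 0.80993532, 0.33557892]), 'moment': array([ 0.00181148, -0.01579232, -0.01823252]), 'grip_force': 0.0, 'grip_width': 0.08705958681502013}
top {'intrinsics': [[532.5653434478799, 0.0, 310.78249138115535], [0.0, 532.5653434478799, 230.21002379981934], [0.0, 0.0, 1.0]], 'k1': -0.1597082225657947, 'R': [[-0.3233964408581011, -0.9462071091203246, -0.010336764023171564], [-0.8625019575276215, 0.29924574941311904, -0.40809601164334053], [0.3892365801172002, -0.12306131848935596, -0.9128804941449498]], 't': [0.1
[... 259 characters left out ...]
683359, -0.0180249866702787], [-0.4714594976534139, -0.5705204644650345, -0.6724822240765862], [0.40947708967708496, 0.5337469015114188, -0.7398937478831298]], 't': [-0.43201284957552916, 0.2386022031854489, 0.7930407183180032]}
wrist {'intrinsics': [[381.8972448015244, 0.0, 317.74787854377803], [0.0, 381.8972448015244, 243.20860995523802], [0.0, 0.0, 1.0]], 'k1': -0.0045856518945663356, 'T_tool_cam': [[-0.0007495648719678192, -0.9702320571409251, -0.24217595555419966, 0.06475245106245778], [0.999999611736706, -0.0006150434349466946, -0.0006310689410521243, -0.0003217825981643996], [0.00046333458530924446, -0.24217633455327567, 0.9702321414503852, -0.1516585242259759], [0.0, 0.0, 0.0, 1.0]]}
```

View pics/top0.png

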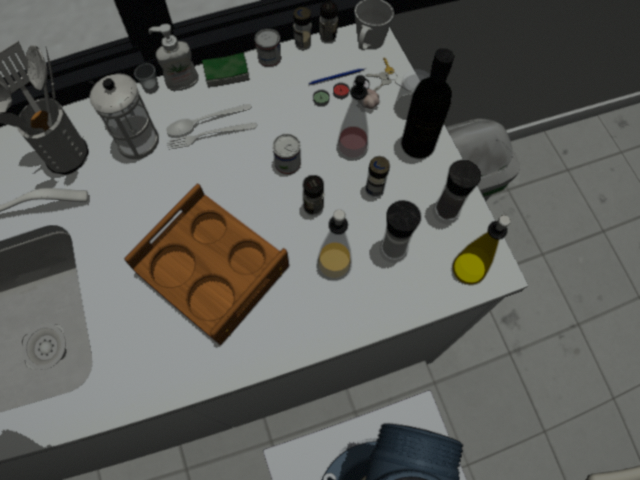

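View pics/side0.png

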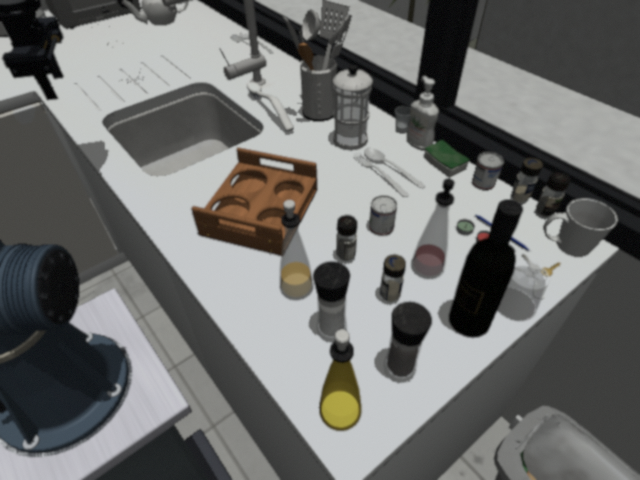

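```bash
cat > h.py <<'E'
import numpy as np,cv2
def ray(c,uv):
    p=cv2.undistortPoints(np.array([[uv]],float),c["intrinsics"],np.array([c["k1"],0,0,0,0.]))[0,0]
    return -c["R"].T@c["t"], c["R"].T@np.array([p[0],p[1],1])
def onz(c,uv,z):
    o,d=ray(c,uv);return o+d*(z-o[2])/d[2]
def tri(c1,a,c2,b):
    o1,d1=ray(c1,a);o2,d2=ray(c2,b)
    s=np.linalg.lstsq(np.c_[d1,-d2],o2-o1,rcond=None)[0]
    p,q=o1+d1*s[0],o2+d2*s[1];return (p+q)/2,np.linalg.norm(p-q)
def proj(c,X):
    return cv2.projectPoints(np.array(X,float).reshape(-1,3),cv2.Rodrigues(c["R"])[0],c["t"],c["intrinsics"],np.array([c["k1"],0,0,0,0.]))[0][:,0]
def wrist(c,o):
    from scipy.spatial.transform import Rotation as Ro
    T=np.eye(4);T[:3,:3]=Ro.from_quat(o["tool_rot"]).as_matrix();T[:3,3]=o["position"]
    M=np.linalg.inv(T@np.array(c["T_tool_cam"]));c["R"],c["t"]=M[:3,:3],M[:3,3];return c
E
python3 - <<'E'
import pickle,cv2,numpy as np
from h import *
d=pickle.load(open("c0.pkl","rb"))
def blobs(c,thr,roi):
    x0,y0,x1,y1=roi;g=c["img"].max(2)[y0:y1,x0:x1]
    n,l,s,ce=cv2.connectedComponentsWithStats((g<thr).astype(np.uint8))
    return [(int(a[4]),(ce[i]+[x0,y0]).round(1).tolist(),a[2:4].tolist()) for i,a in enumerate(s) if i and a[4]>25]
R={"salt":((380,195,425,240),(305,255,355,310)),"pepper":((440,152,490,205),(385,298,435,345)),
"oilcol":((322,205,355,240),(275,200,305,232)),"vin":((345,70,375,104),(435,172,460,210)),"sp1":((298,170,330,200),(335,212,360,240)),"sp2":((364,152,394,180),(380,252,410,275))}
for k,(a,b) in R.items():
  for thr in(45,):
    A=blobs(d["top"],thr,a);B=blobs(d["side"],thr,b);print(k,A,B)
    if A and B:
        m=max(A)[1];n=max(B)[1];print("   ",tri(d["top"],m,d["side"],n))
t=d["top"]["img"];s=d["side"]["img"]
up=lambda im,x,y,w,h,f:cv2.resize(im[y:y+h,x:x+w],None,fx=f,fy=f,interpolation=cv2.INTER_CUBIC)
a=up(t,120,180,180,170,3);b=up(t,310,65,215,225,2)  #540x510, 430x450
cv2.imwrite("pics/cad.png",np.clip(up(t,115,180,200,165,4)[:,:,::-1]*1.3,0,255).astype(np.uint8)[:600])
cv2.imwrite("pics/cand.png",np.clip(up(t,305,65,230,230,2.6)[:,:,::-1]*1.6,0,255).astype(np.uint8))
E
```

```text
salt [(1016, [401.9, 219.8], [33, 39])] [(1073, [331.3, 281.7], [34, 39])]
    (array([ 0.42760229, -0.19459872,  0.13931092]), np.float64(0.0004417503131648583))
pepper [(1186, [460.1, 182.1], [41, 45]), (62, [485.9, 192.8], [8, 11])] [(1209, [410.1, 324.6], [37, 41])]
    (array([ 0.46929957, -0.33109861,  0.13051317]), np.float64(0.005735815421419093))
oilcol [(204, [337.8, 226.1], [17, 16])] [(182, [290.1, 220.6], [18, 15])]
    (array([ 0.43394882, -0.07539825,  0.18619445]), np.float64(0.00130576204150426))
vin [(271, [358.8, 88.8], [16, 25])] [(242, [445.3, 194.4], [16, 26])]
    (array([ 0.67869081, -0.20654737,  0.19700865]), np.float64(0.00010247588425571322))
sp1 [(402, [312.9, 188.0], [19, 24])] [(280, [346.5, 226.3], [18, 19])]
    (array([ 0.5645964 , -0.07643395,  0.08983365]), np.float64(0.0015184349606662466))
sp2 [(124, [377.1, 173.8], [19, 12])] [(99, [392.6, 271.5], [20, 9])]
    (array([ 0.56251978, -0.20897023,  0.07377888]), np.float64(0.0030001443519471305))
```

View pics/cad.png

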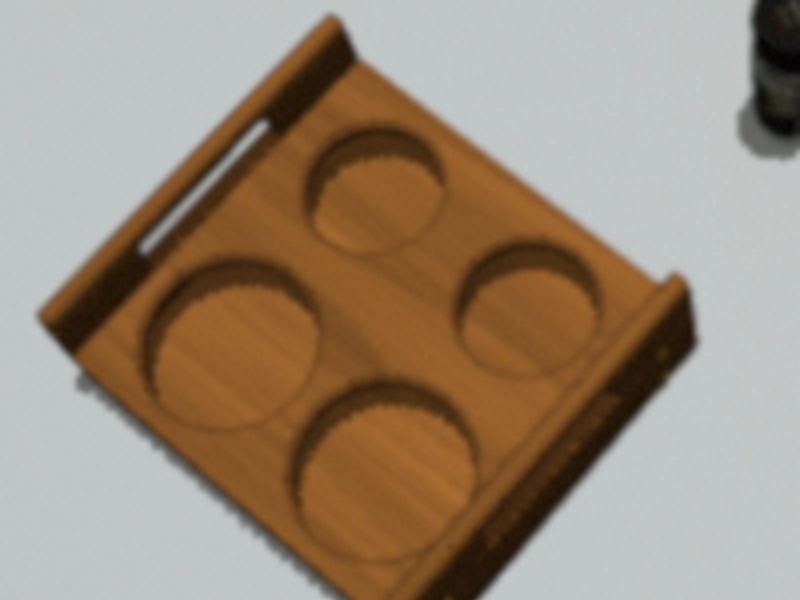

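View pics/cand.png

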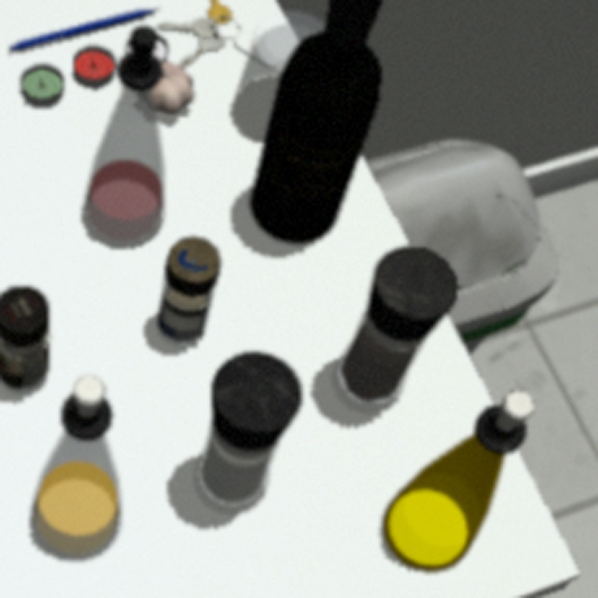

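Caddy crop (4x, offset 115,180): the wide wells are centred near crop (231,345) and (384,472), the narrow ones near (375,189) and (528,310). Candidates for the oil cruet are the pale amber one at top (335,260) and the vivid yellow one at (470,267). The amber one fits, because the yellow one is excluded by the task. The mills are at (402,220), with the whiter filling, so salt, and at (460,182), with the darker filling, so pepper. Vinegar is at (355,130) with a black stopper; the spice jars and the dark bottle are clearly different.

```bash
python3 - <<'E'
import pickle,cv2,numpy as np
from h import *
d=pickle.load(open("c0.pkl","rb"));t=d["top"];s=d["side"]
ext={"Wa":(140,323,257,432),"Wb":(287,482,378,566),"Na":(303,447,122,256),"Nb":(453,604,240,379)}
loc={"Wa":(-50,48),"Wb":(50,48),"Na":(-50,-54),"Nb":(50,-54)}
P={}
for k,(a,b,c,e) in ext.items():
    f=lambda x,y:((x+.5)/4-.5+115,(y+.5)/4-.5+180)
    p=onz(t,f((a+b)/2,(c+e)/2),.046);P[k]=p[:2]
    print(k,p.round(4),"dia",np.linalg.norm(onz(t,f(a,(c+e)/2),.046)-onz(t,f(b,(c+e)/2),.046)).round(4))
# rigid fit (no mirror): which handedness
for sgn in(1,-1):
    A=np.array([np.array(loc[k])*[sgn,1] for k in ext])/1000;B=np.array([P[k] for k in ext])
    H=(A-A.mean(0)).T@(B-B.mean(0));U,S,V=np.linalg.svd(H);D=np.diag([1,np.sign(np.linalg.det(V.T@U.T))]);R=V.T@D@U.T
    o=B.mean(0)-R@A.mean(0);r=B-(A@R.T+o)
    print(sgn,"yaw",np.degrees(np.arctan2(R[1,0],R[0,0])),"o",o,"res mm",(r*1e3).round(1).tolist())
    print((A@R.T+o).round(4).tolist())
def blob(c,m,roi):
    x0,y0,x1,y1=roi;n,l,st,ce=cv2.connectedComponentsWithStats(m[y0:y1,x0:x1].astype(np.uint8));i=1+np.argmax(st[1:,4]);return ce[i]+[x0,y0],st[i]
for thr in(22,28,34):
    a,_=blob(t,t["img"].max(2)<thr,(438,155,486,205));b,sb=blob(s,s["img"].max(2)<thr,(385,298,435,345))
    print(thr,_,sb,a,b,tri(t,a,s,b))
# fillings of cruets, saturation masks
for k,ra,rb in(("oil",(315,240,355,282),(275,255,318,300)),("vin",(335,118,375,162),(410,235,450,280)),):
    for c,r in((t,ra),(s,rb)):
        hsv=cv2.cvtColor(c["img"],cv2.COLOR_RGB2HSV);a,st=blob(c,hsv[:,:,1]>60,r);print(k,a.round(1),st,onz(c,a,.03).round(4))
# tin, wine
for n,uv in(("tin",(287,143)),("wineTop",(442,60))):print(n,onz(t,uv,.072 if n=="tin" else .285).round(3))
print("wine tri",tri(t,(442,60),s,(508,212)))
print("yellow tri",tri(t,(498,228),s,(342,350)))
E
```

```text
Wa [0.5166 0.2214 0.046 ] dia 0.0889
Wb [0.4324 0.1677 0.046 ] dia 0.0908
Na [0.5725 0.1359 0.046 ] dia 0.071
Nb [0.4878 0.0822 0.046 ] dia 0.0717
1 yaw 48.74356517825052 o [0.50008171 0.15375776] res mm [[85.6, 73.5], [-64.6, -55.3], [64.8, 55.3], [-85.9, -73.5]]
[[0.431, 0.1478], [0.497, 0.223], [0.5077, 0.0806], [0.5736, 0.1557]]
-1 yaw 32.74539683488999 o [0.50071429 0.15430272] res mm [[-0.2, -0.3], [-0.3, 0.0], [0.6, -0.1], [-0.1, 0.4]]
[[0.5168, 0.2217], [0.4327, 0.1676], [0.572, 0.1359], [0.4879, 0.0818]]
22 [  9  20  27  21 249] [  8  27  32  20 315] [457.4939759  187.89959839] [406.67301587 336.93333333] (array([ 0.46817002, -0.33310961,  0.10230042]), np.float64(0.0006708297640773089))
28 [  9   6  33  36 592] [  8  25  33  22 353] [463.08277027 179.60810811] [406.74220963 336.42776204] (array([ 0.46529223, -0.33939012,  0.12254896]), np.float64(0.013583376862084266))
34 [  9   6  34  36 869] [  8  24  34  23 402] [462.80782509 178.11622555] [406.87810945 335.86069652] (array([ 0.46657856, -0.33926427,  0.12400609]), np.float64(0.015674422987988088))
oil [334.2 258.8] [  4   2  31  35 861] [ 0.4361 -0.0749  0.03  ]
oil [295.3 274.3] [  6   7  29  27 600] [ 0.4398 -0.0688  0.03  ]
vin [353.  137.6] [  5   9  27  22 455] [ 0.6825 -0.2071  0.03  ]
vin [430.6 251.5] [  7  11  27  16 221] [ 0.6908 -0.1974  0.03  ]
tin [ 0.689 -0.064  0.072]
wineTop [ 0.628 -0.335  0.285]
wine tri (array([ 0.6358307 , -0.34035968,  0.27591366]), np.float64(0.0015724441741996646))
yellow tri (array([ 0.33981651, -0.32401433,  0.19126267]), np.float64(0.00204845094079468))
```

```bash
python3 -m pendant '[[[0,0,-0.034,0,0,10.6,1],[0,0,-0.034,0,0,10.6,1],[0,0,-0.034,0,0,10.6,1],[0,0,-0.034,0,0,10.6,1],[0,0,-0.034,0,0,10.6,1]]]' 20
python3 -m pendant '[[[0,0,0,0,0,6.1,1],[0,0,0,0,0,6.1,1],[0,0.055,0,0,0,0,1],[0,0.055,0,0,0,0,1],[0,0.055,0,0,0,0,1]]]'
python3 -c "from rig import get_obs;print(get_obs()['q'])"
```

```text
time: 0.78
position: [0.2624, 0.5668, 0.4042]
tool_rot: [0.631, 0.776, -0.0, 0.0]
ft_force: [-1.0, 0.0, -0.6]
grip_width: 0.0871
grip_force: 0.0
time: 1.4
position: [0.4289, 0.5669, 0.4031]
tool_rot: [0.707, 0.707, -0.0, -0.0]
ft_force: [-0.0, 0.6, -0.9]
grip_width: 0.087
grip_force: 0.0
[7.66245644e-01 5.40186894e-01 9.46714737e-01 1.61953082e-04
 1.65539947e+00 7.66612870e-01]
```

```bash
python3 -m pendant '[[[-0.05,0,0,0,0,0,1],[-0.06,0,0,0,0,0,1],[-0.06,0,0,0,0,0,1],[-0.06,0,0,0,0,0,1],[-0.06,0,0,0,0,0,1]]]' >/dev/null
python3 -m pendant '[[[-0.06,0,0,0,0,0,1],[-0.06,0,0,0,0,0,1],[-0.06,0,0,0,0,0,1],[-0.06,0,0,0,0,0,1],[-0.06,0,0,0,0,0,1]]]'
python3 -m pendant '[[[-0.05,0,0,0,0,0,1],[-0.05,0,0,0,0,0,1],[-0.04,0,0,0,0,0,1],[0,0,0,0,0,0,1],[0,0,0,0,0,0,1]]]'
cat > look.py <<'E'
import sys,cv2,pickle,numpy as np
from rig import get_obs,camera
from h import *
o=get_obs();c=wrist(camera("wrist"),o);pickle.dump(c,open(f"{sys.argv[1]}.pkl","wb"))
cv2.imwrite(f"pics/{sys.argv[1]}.png",np.clip(c["img"][:,:,::-1]*1.4,0,255).astype(np.uint8))
print(o["position"].round(4),o["tool_rot"].round(4))
for n,X in eval(sys.argv[2]).items():print(n,proj(c,X)[0].round())
E
python3 look.py w1 '{"salt":(.4276,-.1946,.161),"pepper":(.467,-.334,.161),"yellow":(.34,-.324,.2),"oil":(.434,-.0754,.2),"sp2":(.5625,-.209,.1)}'
```

```text
time: 2.65
position: [0.4266, -0.0248, 0.4035]
tool_rot: [0.707, 0.707, 0.0, 0.0]
ft_force: [1.4, 0.3, 0.2]
grip_width: 0.0869
grip_force: 0.0
time: 3.28
position: [0.4266, -0.1624, 0.4032]
tool_rot: [0.708, 0.707, 0.0, -0.001]
ft_force: [-0.0, -0.1, -0.3]
grip_width: 0.0873
grip_force: 0.0
[ 0.4266 -0.1624  0.4032] [ 7.076e-01  7.067e-01  2.000e-04 -8.000e-04]
salt [318. 242.]
pepper [353. 360.]
yellow [235. 372.]
oil [325. 123.]
sp2 [428. 242.]
```

View pics/w1.png

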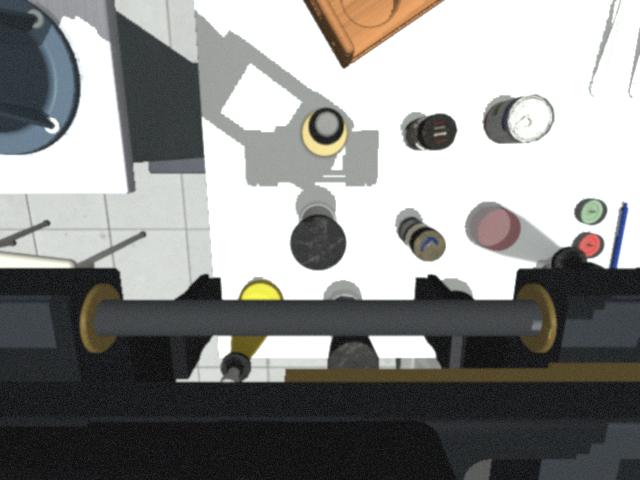

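Wrist view: the salt mill's head is at (318,242), exactly where predicted. The pepper head is near (353,355) and the oil stopper at (325,123), which also agree, so I'm going down on the salt mill.

```bash
python3 -m pendant '[[[-0.032,0.001,0,0,0,0,1],[0,0,0.05,0,0,0,1],[0,0,0.05,0,0,0,1],[0,0,0.05,0,0,0,1],[0,0,0.04,0,0,0,1]]]' 
python3 -m pendant '[[[0,0,0.03,0,0,0,1],[0,0,0.03,0,0,0,1],[0,0,0.02,0,0,0,1],[0,0,0,0,0,0,1],[0,0,0,0,0,0,0]]]' 30
python3 -m pendant '[[[0,0,0,0,0,0,0],[0,0,0,0,0,0,0],[0,0,0,0,0,0,0],[0,0,0,0,0,0,0],[0,0,0,0,0,0,0]]]'
```

```text
time: 3.95
position: [0.4277, -0.1931, 0.2121]
tool_rot: [0.707, 0.708, 0.0, -0.0]
ft_force: [0.4, -0.8, 0.1]
grip_width: 0.0871
grip_force: 0.0
time: 4.58
position: [0.4286, -0.1946, 0.1343]
tool_rot: [0.707, 0.707, 0.0, 0.001]
ft_force: [-0.4, -0.1, -0.5]
grip_width: 0.0826
grip_force: 0.0
time: 5.2
position: [0.4281, -0.1953, 0.134]
tool_rot: [0.707, 0.707, -0.0, 0.0]
ft_force: [-0.5, -0.5, 5.8]
grip_width: 0.0561
grip_force: 30.0
```

```bash
python3 -m pendant '[[[0,0,-0.01,0,0,0,0],[0,0,-0.04,0,0,0,0],[0,0,-0.06,0,0,0,0],[0,0,-0.06,0,0,0,0],[0,0,-0.05,0,0,0,0]]]'
python3 -m pendant '[[[0,0,-0.036,0,0,0,0],[0.02,0.01,0,0,0,0,0],[0.04,0.02,0,0,0,0,0],[0.05,0.02,0,0,0,0,0],[0.05,0.02,0,0,0,0,0]]]'
python3 -m pendant '[[[0.05,0.02,0,0,0,0,0],[0.05,0.02,0,0,0,0,0],[0.04,0.02,0,0,0,0,0],[0.021,0.01,0,0,0,0,0],[0.01,0.004,0,0,0,0,0]]]'
python3 look.py w2 '{"foot":(.572,.1359,.27)}'
```

```text
time: 5.82
position: [0.4275, -0.1946, 0.3556]
tool_rot: [0.707, 0.707, 0.0, 0.0]
ft_force: [0.7, -0.6, -4.8]
grip_width: 0.0564
grip_force: 29.5
time: 6.45
position: [0.4976, -0.0335, 0.3889]
tool_rot: [0.708, 0.706, -0.0, -0.001]
ft_force: [0.8, -2.0, -3.1]
grip_width: 0.0564
grip_force: 29.5
time: 7.08
position: [0.5719, 0.1364, 0.3887]
tool_rot: [0.707, 0.707, -0.001, -0.001]
ft_force: [-0.3, -1.2, -4.7]
grip_width: 0.0566
grip_force: 29.5
[0.5719 0.1364 0.3887] [ 7.071e-01  7.071e-01 -1.100e-03 -6.000e-04]
foot [317. 240.]
```

View pics/w2.png

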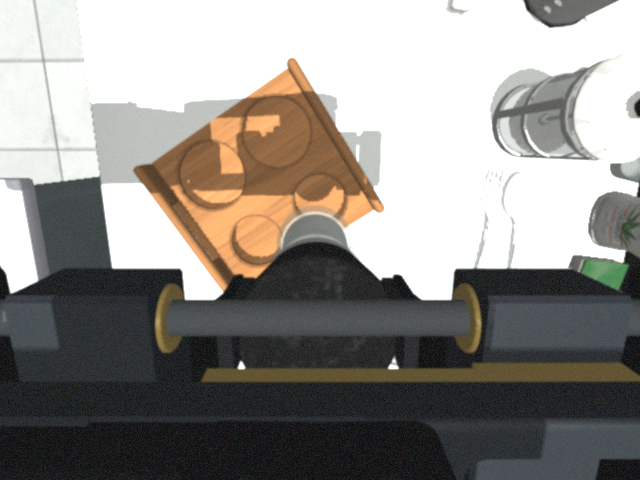

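Wrist view: the mill hangs straight, with its foot near (315,238) under the head. The wells show at (277,132), (211,174), (320,198) and (259,240), so I'll check these against the map.

```bash
python3 - <<'E'
import pickle
from h import *
c=pickle.load(open("w2.pkl","rb"))
for n,p,z in(("Wa",(277,132),.046),("Wb",(211,174),.046),("Nb",(259,240),.046)):print(n,onz(c,p,z).round(4))
W=[(.5168,.2217),(.4327,.1676),(.572,.1359),(.4879,.0818)]
print(proj(c,[(x,y,.046) for x,y in W]).round(1))
b=[.5719,.1364,.2547]
print("foot edge up/left/right",proj(c,[np.add(b,(0,.0285,0)),np.add(b,(-.0285,0,0)),np.add(b,(.0285,0,0))]).round(1))
g=cv2.cvtColor(c["img"],cv2.COLOR_RGB2HSV)
for u in(300,318,336):print(u,[(v,*g[v,u].tolist()) for v in range(200,224,2)])
print([(u,*g[238,u].tolist()) for u in list(range(276,292,2))+list(range(340,360,2))])
E
```

```text
Wa [0.5213 0.2204 0.046 ]
Wb [0.4355 0.1689 0.046 ]
Nb [0.4936 0.0822 0.046 ]
[[273.4 130.9]
 [208.8 175.1]
 [317.8 199.7]
 [254.7 240.3]]
foot edge up/left/right [[317.3 197.9]
 [280.1 235.1]
 [354.5 235.1]]
300 [(200, 14, 141, 172), (202, 13, 139, 173), (204, 14, 138, 172), (206, 14, 134, 169), (208, 13, 112, 152), (210, 14, 88, 122), (212, 15, 89, 106), (214, 13, 41, 117), (216, 15, 22, 142), (218, 26, 17, 103), (220, 45, 12, 87), (222, 45, 17, 89)]
318 [(200, 14, 135, 130), (202, 14, 144, 183), (204, 14, 132, 182), (206, 15, 106, 154), (208, 14, 102, 148), (210, 14, 90, 150), (212, 14, 50, 173), (214, 18, 31, 140), (216, 40, 8, 92), (218, 60, 8, 93), (220, 60, 3, 92), (222, 50, 8, 93)]
336 [(200, 14, 138, 189), (202, 14, 138, 192), (204, 13, 136, 190), (206, 14, 143, 186), (208, 14, 139, 191), (210, 14, 136, 189), (212, 15, 112, 148), (214, 15, 83, 107), (216, 15, 74, 103), (218, 15, 48, 116), (220, 19, 29, 150), (222, 21, 26, 127)]
[(276, 13, 128, 175), (278, 14, 104, 144), (280, 15, 86, 151), (282, 17, 37, 158), (284, 24, 24, 106), (286, 50, 9, 84), (288, 30, 9, 85), (290, 38, 12, 85), (340, 60, 8, 96), (342, 60, 5, 97), (344, 60, 3, 96), (346, 95, 9, 173), (348, 90, 7, 191), (350, 80, 8, 184), (352, 85, 7, 205), (354, 84, 5, 233), (356, 98, 4, 234), (358, 90, 3, 233)]
```

```bash
python3 -m pendant '[[[0,0,0.03,0,0,0,0],[0,0,0.05,0,0,0,0],[0,0,0.05,0,0,0,0],[0,0,0.035,0,0,0,0],[0,0,0.02,0,0,0,0]]]'
python3 - <<'E'
import pickle,cv2,numpy as np
from rig import *
from h import *
o=get_obs();w=wrist(camera("wrist"),o);t=camera("top");s=camera("side")
pickle.dump((w,t,s),open("w3.pkl","wb"));print(o["position"])
up=lambda c,x,y:np.clip(cv2.resize(c["img"][y:y+100,x:x+133],(400,300),interpolation=cv2.INTER_CUBIC)[:,:,::-1]*1.5,0,255).astype(np.uint8)
W=np.clip(cv2.resize(w["img"][100:340,160:480],(400,300))[:,:,::-1]*1.3,0,255).astype(np.uint8)
cv2.imwrite("pics/w3.png",np.vstack([np.hstack([up(t,150,160),up(s,205,110)]),np.hstack([W,W*0])]))
X=[(.5719,.1364,.194-.134),(.572,.1359,.046)]
for n,c in zip("wts",(w,t,s)):print(n,proj(c,X).round(1).tolist())
E
```

```text
time: 7.75
position: [0.5706, 0.1339, 0.2025]
tool_rot: [0.708, 0.706, -0.002, -0.001]
ft_force: [-0.1, 0.0, -3.1]
grip_width: 0.0564
grip_force: 29.5
[0.57059627 0.13391915 0.20247586]
w [[319.3, 229.5], [319.4, 226.5]]
t [[206.8, 224.2], [208.4, 227.1]]
s [[287.2, 183.7], [287.8, 188.5]]
```

View pics/w3.png

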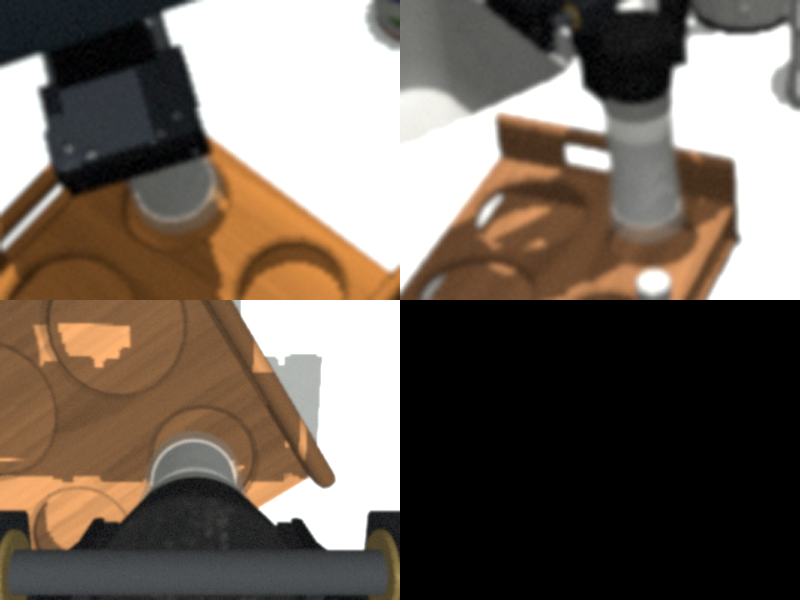

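```bash
python3 - <<'E'
import pickle,cv2,numpy as np
from h import *
from rig import get_obs
o=get_obs();print(o["position"].round(4),o["tool_rot"].round(4))
c=pickle.load(open("w1.pkl","rb"))
print("w1 foot +y edge",proj(c,[(.4276,-.1946+.0285,0),(.4276,-.1946+.0285,.117)]).round(1).tolist())
print([(v,int(c["img"][v,318].max())) for v in range(190,222,2)])
w,t,s=pickle.load(open("w3.pkl","rb"))
P=o["position"]
a=np.linspace(0,2*np.pi,40)
out=[]
for cc,(x,y) in((t,(150,160)),(s,(205,110))):
    im=cv2.resize(cc["img"][y:y+100,x:x+133],(798,600),interpolation=cv2.INTER_CUBIC)[:,:,::-1]*1.5
    im=np.ascontiguousarray(np.clip(im,0,255).astype(np.uint8))
    for z,r,col in((P[2]-.134,.0285,(0,255,0)),):
        p=proj(cc,np.c_[P[0]+r*np.cos(a),P[1]+r*np.sin(a),0*a+z])
        cv2.polylines(im,[((p+.5-[x,y])*6).astype(int)],True,col,1)
    p=proj(cc,np.c_[.572+.037*np.cos(a),.1359+.037*np.sin(a),0*a+.046]);cv2.polylines(im,[((p+.5-[x,y])*6).astype(int)],True,(255,0,0),1)
    out.append(im[150:550,100:500])
cv2.imwrite("pics/w3b.png",np.hstack(out))
E
```

```text
[0.5713 0.1344 0.2038] [ 0.708   0.7062 -0.0014 -0.0009]
w1 foot +y edge [[318.1, 196.9], [318.1, 209.4]]
[(190, 114), (192, 114), (194, 116), (196, 114), (198, 116), (200, 112), (202, 104), (204, 117), (206, 88), (208, 81), (210, 78), (212, 82), (214, 56), (216, 31), (218, 52), (220, 48)]
```

View pics/w3b.png

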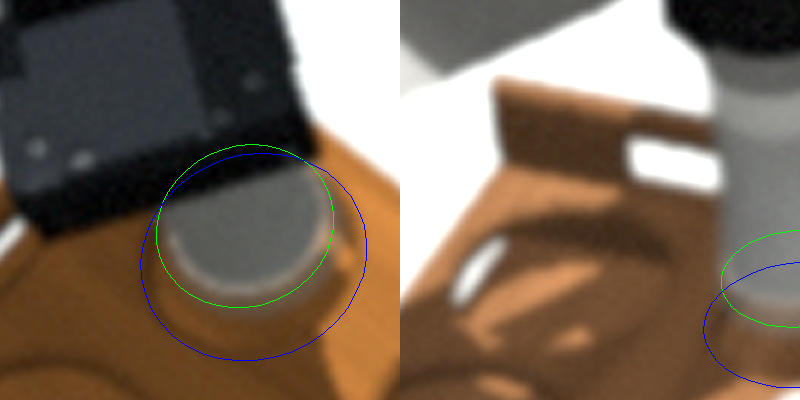

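```bash
python3 -m pendant '[[[0.001,0.002,0,0,0,0,0],[0,0,0.01,0,0,0,0],[0,0,0.01,0,0,0,0],[0,0,0.008,0,0,0,0],[0,0,0.006,0,0,0,0]]]'
python3 -m pendant '[[[0,0,0.006,0,0,0,0],[0,0,0.005,0,0,0,0],[0,0,0.004,0,0,0,0],[0,0,0.003,0,0,0,0],[0,0,0,0,0,0,0]]]'
```

```text
time: 8.52
position: [0.5739, 0.1369, 0.1697]
tool_rot: [0.707, 0.707, -0.0, -0.0]
ft_force: [0.2, 0.2, -3.3]
grip_width: 0.0563
grip_force: 29.5
time: 9.15
position: [0.5741, 0.1368, 0.1523]
tool_rot: [0.707, 0.707, -0.0, -0.0]
ft_force: [-0.2, 0.5, -3.2]
grip_width: 0.0568
grip_force: 29.5
```

```bash
python3 -m pendant '[[[0,0,0.002,0,0,0,0],[0,0,0.002,0,0,0,0],[0,0,0.001,0,0,0,0],[0,0,0.001,0,0,0,0],[0,0,0,0,0,0,0]]]'
```

```text
time: 9.78
position: [0.5742, 0.1368, 0.1465]
tool_rot: [0.707, 0.707, -0.0, -0.0]
ft_force: [0.4, -0.4, -4.5]
grip_width: 0.0565
grip_force: 29.5
```

```bash
python3 -m pendant '[[[0,0,0.001,0,0,0,0],[0,0,0.001,0,0,0,0],[0,0,0,0,0,0,0],[0,0,0,0,0,0,0],[0,0,0,0,0,0,0]]]'
```

```text
time: 10.4
position: [0.5745, 0.1368, 0.1461]
tool_rot: [0.707, 0.707, 0.0, 0.0]
ft_force: [-1.6, -0.4, 5.7]
grip_width: 0.0565
grip_force: 30.0
```

```bash
python3 -m pendant '[[[0,0,0,0,0,0,0.7],[0,0,0,0,0,0,1],[0,0,0,0,0,0,1],[0,0,0,0,0,0,1],[0,0,-0.02,0,0,0,1]]]'
python3 -m pendant '[[[0,0,-0.04,0,0,0,1],[0,0,-0.05,0,0,10,1],[0,0,-0.05,0,0,10,1],[0,0,-0.05,0,0,10,1],[0,0,-0.04,0,0,10,1]]]'
python3 -m pendant '[[[0,0,0,0,0,10,1],[0,0,0,0,0,10,1],[0,0,0,0,0,10,1],[0,0,0,0,0,10,1],[0,0,0,0,0,10,1]]]'
python3 -m pendant '[[[-0.01,0.05,0,0,0,0,1],[-0.01,0.05,0,0,0,0,1],[-0.01,0.05,0,0,0,0,1],[-0.01,0.05,0,0,0,0,1],[-0.01,0.05,0,0,0,0,1]]]'
python3 -m pendant '[[[-0.02,0.05,0,0,0,0,1],[-0.02,0.05,0,0,0,0,1],[-0.02,0.05,0,0,0,0,1],[-0.02,0.05,0,0,0,0,1],[-0.01,0.021,0,0,0,0,1]]]'
python3 -m pendant '[[[-0.027,0,0,0,0,0,1],[0,0,0,0,0,0,1],[0,0,0,0,0,0,1],[0,0,0,0,0,0,1],[0,0,0,0,0,0,1]]]' | head -3
python3 look.py w4 '{"pepper":(.467,-.334,.161),"salt":(.574,.1368,.17),"yellow":(.34,-.324,.22),"wine":(.632,-.337,.29)}'
```

```text
time: 11.02
position: [0.573, 0.1367, 0.1632]
tool_rot: [0.707, 0.707, -0.002, -0.001]
ft_force: [0.4, -0.3, 1.1]
grip_width: 0.0856
grip_force: 0.0
time: 11.65
position: [0.5744, 0.1369, 0.3969]
tool_rot: [0.908, 0.42, 0.001, 0.0]
ft_force: [-0.4, -0.7, 0.0]
grip_width: 0.0869
grip_force: 0.0
time: 12.28
position: [0.5741, 0.1368, 0.3943]
tool_rot: [1.0, -0.003, -0.0, 0.0]
ft_force: [-0.8, 0.4, -0.7]
grip_width: 0.0871
grip_force: 0.0
time: 12.9
position: [0.5235, -0.1146, 0.3944]
tool_rot: [1.0, -0.0, 0.0, -0.0]
ft_force: [0.5, -0.5, 0.1]
grip_width: 0.0874
grip_force: 0.0
time: 13.52
position: [0.4325, -0.3368, 0.3942]
tool_rot: [1.0, -0.002, -0.0, 0.0]
ft_force: [0.1, 1.0, -0.1]
grip_width: 0.0871
grip_force: 0.0
time: 14.15
position: [0.4074, -0.3337, 0.3945]
tool_rot: [1.0, 0.0, 0.0, 0.0]
[ 0.4074 -0.3337  0.3945] [1.e+00 1.e-04 1.e-04 0.e+00]
pepper [317. 155.]
salt [-206.   35.]
yellow [306. 299.]
wine [ 322. -146.]
```

View pics/w4.png

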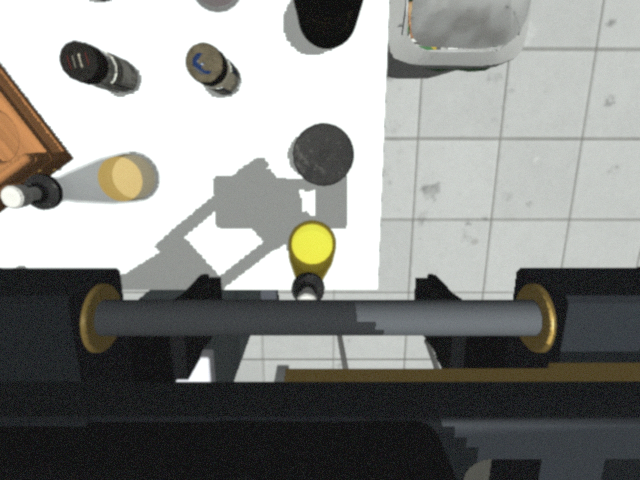

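Wrist view: the pepper head is at (323,155), about 60 px across, and the yellow bottle's stopper is at (309,290).

```bash
python3 - <<'E'
import pickle
from h import *
c=pickle.load(open("w4.pkl","rb"));t=pickle.load(open("c0.pkl","rb"))["top"]
m=(c["img"].max(2)<75).astype(np.uint8);m[:110]=0;m[200:]=0;m[:,:280]=0;m[:,365:]=0
n,l,s,ce=cv2.connectedComponentsWithStats(m);i=1+np.argmax(s[1:,4]);print(s[i],ce[i],onz(c,ce[i],.161).round(4))
from rig import *
w=camera("top");a=w["img"]
cv2.imwrite("pics/t5.png",np.clip(cv2.resize(a[160:360,110:376],(798,600),interpolation=cv2.INTER_CUBIC)[:,:,::-1]*1.3,0,255).astype(np.uint8))
print(proj(w,[(.4743,.0,0),(.574,.1368,.173),(.574,.1368,.139)]))
b=(a.max(2)<45).astype(np.uint8);b[:170]=0;b[250:]=0;b[:,:170]=0;b[:,240:]=0
n,l,s,ce=cv2.connectedComponentsWithStats(b);print([(s[i].tolist(),ce[i].round(1).tolist(),onz(w,ce[i],.151).round(4).tolist()) for i in range(1,n) if s[i,4]>200])
E
```

```text
[ 293  124   60   62 2892] [322.69190871 154.39522822] [ 0.4679 -0.3395  0.161 ]
[[291.37615959 258.78948818]
 [194.17623013 195.93864187]
 [198.10949697 204.79968405]]
[([183, 170, 46, 80, 3086], [203.3, 208.2], [0.5577, 0.1288, 0.151])]
```

```bash
python3 -m pendant '[[[0.03,0.005,0,0,0,0,1],[0.03,0,0,0,0,0,1],[0,0,0.04,0,0,0,1],[0,0,0.05,0,0,0,1],[0,0,0.05,0,0,0,1]]]'
python3 -m pendant '[[[0,0,0.04,0,0,0,1],[0,0,0.03,0,0,0,1],[0,0,0.03,0,0,0,1],[0,0,0.02,0,0,0,1],[0,0,0,0,0,0,1]]]'
```

```text
time: 14.88
position: [0.4673, -0.339, 0.2534]
tool_rot: [1.0, -0.0, 0.0, 0.001]
ft_force: [0.4, -0.7, -0.4]
grip_width: 0.087
grip_force: 0.0
time: 15.5
position: [0.4662, -0.3382, 0.1329]
tool_rot: [1.0, -0.0, -0.001, -0.001]
ft_force: [0.0, 0.2, 0.2]
grip_width: 0.087
grip_force: 0.0
```

View pics/t5.png

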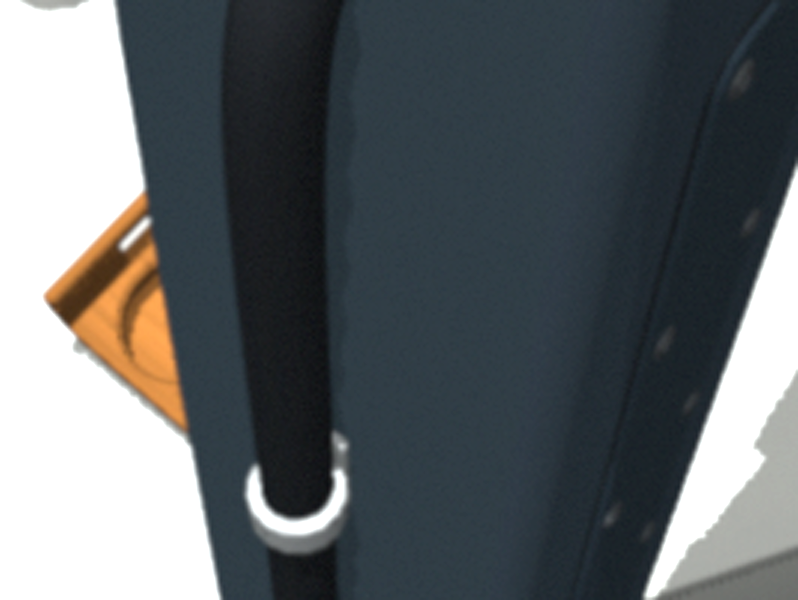

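The top view is blocked by the forearm, so I'll check the salt mill later. Grasping the pepper mill now.

```bash
python3 -m pendant '[[[0,0,0,0,0,0,0],[0,0,0,0,0,0,0],[0,0,0,0,0,0,0],[0,0,0,0,0,0,0],[0,0,0,0,0,0,0]]]' 30
python3 -m pendant '[[[0,0,-0.01,0,0,0,0],[0,0,-0.04,0,0,0,0],[0,0,-0.06,0,0,0,0],[0,0,-0.06,0,0,0,0],[0,0,-0.05,0,0,0,0]]]'
python3 -m pendant '[[[0,0,-0.04,0,0,0,0],[0,-0.02,0,0,0,0,0],[0.003,-0.04,0,0,0,0,0],[0.003,-0.05,0,0,0,0,0],[0.003,-0.05,0,0,0,0,0]]]'
python3 -m pendant '[[[0.003,-0.05,0,0,0,0,0],[0.003,-0.05,0,0,0,0,0],[0.003,-0.05,0,0,0,0,0],[0.003,-0.05,0,0,0,0,0],[0.002,-0.04,0,0,0,0,0]]]'
python3 -m pendant '[[[0,-0.015,0,0,0,0,0],[0,-0.005,0,0,0,0,0],[0,0,0,0,0,0,0],[0,0,0,0,0,0,0],[0,0,0,0,0,0,0]]]'
```

```text
time: 16.12
position: [0.467, -0.3392, 0.1352]
tool_rot: [1.0, -0.001, 0.0, 0.0]
ft_force: [0.2, 0.6, 2.8]
grip_width: 0.0561
grip_force: 29.6
time: 16.75
position: [0.4665, -0.3388, 0.3568]
tool_rot: [1.0, -0.0, 0.0, 0.0]
ft_force: [1.1, -1.3, -3.4]
grip_width: 0.0561
grip_force: 29.5
time: 17.38
position: [0.4741, -0.1757, 0.3916]
tool_rot: [1.0, -0.001, -0.003, -0.002]
ft_force: [0.1, 1.6, -3.2]
grip_width: 0.0562
grip_force: 29.6
time: 18.0
position: [0.4874, 0.0639, 0.3918]
tool_rot: [1.0, 0.0, -0.003, -0.001]
ft_force: [1.3, 0.1, -3.7]
grip_width: 0.056
grip_force: 29.6
time: 18.62
position: [0.4903, 0.08, 0.3945]
tool_rot: [1.0, -0.001, -0.0, 0.0]
ft_force: [0.3, 0.5, -4.0]
grip_width: 0.0562
grip_force: 29.6
```

```bash
python3 -m pendant '[[[-0.001,-0.003,0.03,0,0,0,0],[0,0,0.05,0,0,0,0],[0,0,0.05,0,0,0,0],[0,0,0.035,0,0,0,0],[0,0,0.02,0,0,0,0]]]'
python3 -m pendant '[[[0,0,0.005,0,0,0,0],[0,0,0,0,0,0,0],[0,0,0,0,0,0,0],[0,0,0,0,0,0,0],[0,0,0,0,0,0,0]]]'
python3 look.py w5 '{"Nb":(.4879,.0818,.046),"foot":(.489,.083,.07)}'
```

```text
time: 19.25
position: [0.4885, 0.0833, 0.2077]
tool_rot: [1.0, -0.001, -0.001, -0.0]
ft_force: [-0.7, -0.2, -3.7]
grip_width: 0.0561
grip_force: 29.6
time: 19.88
position: [0.4895, 0.0839, 0.2051]
tool_rot: [1.0, -0.0, 0.001, 0.0]
ft_force: [-0.1, -0.1, -3.8]
grip_width: 0.0561
grip_force: 29.6
[0.4895 0.0839 0.2051] [ 1.e+00 -4.e-04  6.e-04  0.e+00]
Nb [319. 232.]
foot [318. 238.]
```

View pics/w5.png

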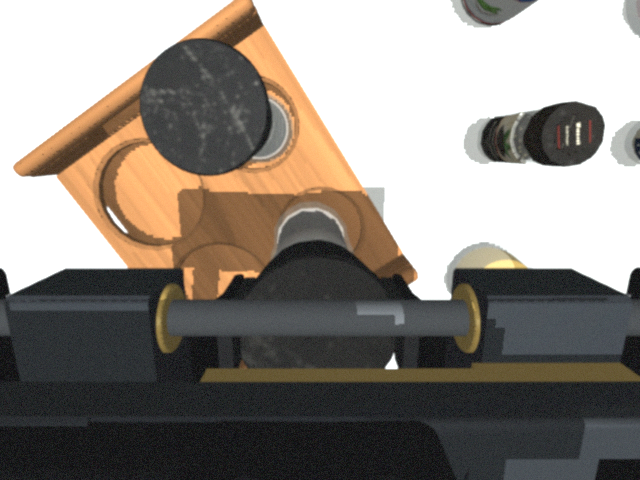

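Salt stands upright in its well at (270,130). The pepper foot looks a few px left of the rim centre (rim about 279–362, foot about 276–346), so I'll measure the edges.

```bash
python3 - <<'E'
import pickle
from h import *
for f in("w5","w3"):
    c=pickle.load(open(f+".pkl","rb"));c=c[0] if f=="w3" else c
    hs=cv2.cvtColor(c["img"],cv2.COLOR_RGB2HSV)
    for v in(220,228,236,244):
        r=hs[v,255:380,1].astype(int);g=np.where(r<60)[0]+255;print(f,v,g.min(),g.max(),len(g), (g.min()+g.max())/2)
    g=np.where(hs[190:250,[300,308,316,324],1]<60);print([ (190+g[0][g[1]==k].min()) for k in range(4)])
    m=(hs[:,:,1]<60).astype(np.uint8)
P=(.4895,.0839,.0711);a=np.linspace(0,2*np.pi,60);c=pickle.load(open("w5.pkl","rb"))
p=proj(c,np.c_[P[0]+.0285*np.cos(a),P[1]+.0285*np.sin(a),0*a+P[2]]);print("pred foot",p.min(0),p.max(0))
p=proj(c,np.c_[P[0]+.0285*np.cos(a),P[1]+.0285*np.sin(a),0*a+P[2]+.1]);print("pred body",p.min(0),p.max(0))
p=proj(c,np.c_[.4879+.037*np.cos(a),.0818+.037*np.sin(a),0*a+.046]);print("pred rim",p.min(0),p.max(0))
E
```

```text
w5 220 283 338 56 310.5
w5 228 278 343 66 310.5
w5 236 277 344 68 310.5
w5 244 277 346 54 311.5
[np.int64(208), np.int64(207), np.int64(207), np.int64(209)]
w3 220 290 339 50 314.5
w3 228 284 344 61 314.0
w3 236 281 347 67 314.0
w3 244 280 349 62 314.5
[np.int64(213), np.int64(211), np.int64(210), np.int64(211)]
pred foot [279.67440565 200.28896935] [353.84200392 272.63828462]
pred body [260.95776887 226.55614063] [371.89851207 331.74195757]
pred rim [274.93361321 187.74315987] [363.72282329 274.64877918]
```

```bash
python3 - <<'E'
import pickle
from h import *
c=pickle.load(open("w5.pkl","rb"))
m=(c["img"].max(2)<60).astype(np.uint8);m[200:]=0;m[:,300:]=0;m[:,:130]=0
m=cv2.morphologyEx(m,cv2.MORPH_OPEN,np.ones((9,9)))
k=max(cv2.findContours(m,0,2)[0],key=cv2.contourArea);print(cv2.boundingRect(k))
b=cv2.boundingRect(k);e=cv2.minEnclosingCircle(k);print(e,onz(c,e[0],.173).round(4))
a=np.linspace(0,2*np.pi,60)
for q in((.572,.1359),(.574,.1368)):
    p=proj(c,np.c_[q[0]+.0305*np.cos(a),q[1]+.0305*np.sin(a),0*a+.170]);print("pred head",p.min(0),p.max(0))
p=proj(c,np.c_[.572+.037*np.cos(a),.1359+.037*np.sin(a),0*a+.046]);print("pred rim",p.min(0),p.max(0))
E
```

```text
(146, 39, 126, 108)
((208.0, 104.0), 68.8187026977539) [0.5753 0.1331 0.173 ]
pred head [138.31478191  40.44522495] [269.81036278 178.55498661]
pred head [135.88675827  35.52862526] [267.73703898 174.36868658]
pred rim [202.41314993  76.23953327] [297.3563746  175.15608814]
```

```bash
python3 -m pendant '[[[-0.001,0.002,0,0,0,0,0],[0,0,0.01,0,0,0,0],[0,0,0.01,0,0,0,0],[0,0,0.008,0,0,0,0],[0,0,0.006,0,0,0,0]]]'
python3 -m pendant '[[[0,0,0.006,0,0,0,0],[0,0,0.005,0,0,0,0],[0,0,0.004,0,0,0,0],[0,0,0.003,0,0,0,0],[0,0,0,0,0,0,0]]]'
```

```text
time: 20.55
position: [0.4884, 0.0815, 0.1699]
tool_rot: [1.0, -0.0, -0.0, 0.0]
ft_force: [-0.2, -1.6, -2.4]
grip_width: 0.056
grip_force: 29.8
time: 21.18
position: [0.4879, 0.0821, 0.1523]
tool_rot: [1.0, -0.001, -0.0, -0.0]
ft_force: [-0.2, 0.1, -3.7]
grip_width: 0.0567
grip_force: 29.8
```

```bash
python3 -m pendant '[[[0,0,0.002,0,0,0,0],[0,0,0.002,0,0,0,0],[0,0,0.0015,0,0,0,0],[0,0,0.001,0,0,0,0],[0,0,0,0,0,0,0]]]'
python3 -m pendant '[[[0,0,0.001,0,0,0,0],[0,0,0,0,0,0,0],[0,0,0,0,0,0,0],[0,0,0,0,0,0,0],[0,0,0,0,0,0,0]]]'
```

```text
time: 21.8
position: [0.4887, 0.082, 0.1472]
tool_rot: [1.0, -0.0, 0.001, -0.0]
ft_force: [-1.9, -0.1, 5.1]
grip_width: 0.0562
grip_force: 29.9
time: 22.42
position: [0.4891, 0.082, 0.1471]
tool_rot: [1.0, -0.0, 0.001, -0.0]
ft_force: [-2.4, 0.4, 12.0]
grip_width: 0.0561
grip_force: 30.1
```

```bash
python3 -m pendant '[[[0,0,0,0,0,0,0.75],[0,0,0,0,0,0,0.9],[0,0,0,0,0,0,0.9],[0,0,0,0,0,0,0.9],[0,0,-0.02,0,0,0,0.9]]]'
python3 -m pendant '[[[0,0,-0.04,0,0,0,0.9],[0,0,-0.05,0,0,0,0.9],[0,0,-0.05,0,0,0,1],[0,0,-0.05,0,0,0,1],[0,0,-0.05,0,0,0,1]]]'
python3 -m pendant '[[[-0.01,0.05,0,0,0,0,1],[-0.022,0.05,0,0,0,0,1],[-0.022,0.057,0,0,0,0,1],[0,0,0,0,0,0,1],[0,0,0,0,0,0,1]]]'
python3 - <<'E'
import pickle
from rig import *
from h import *
o=get_obs();c=wrist(camera("wrist"),o);pickle.dump(c,open("w6.pkl","wb"));print(o["position"].round(4))
for n,X in {"collar":(.434,-.0754,.19),"foot":(.435,-.075,.03)}.items():print(n,proj(c,X)[0].round())
cv2.imwrite("pics/w6.png",np.clip(c["img"][:,:,::-1]*1.4,0,255).astype(np.uint8))
hs=cv2.cvtColor(c["img"],cv2.COLOR_RGB2HSV)
m=((hs[:,:,1]>60)&(hs[:,:,0]>12)&(hs[:,:,0]<35)).astype(np.uint8);m[:,:250]=0;m[:,400:]=0;m[290:]=0
n,l,s,ce=cv2.connectedComponentsWithStats(m);print([(s[i].tolist(),ce[i].round(1).tolist()) for i in range(1,n) if s[i,4]>60])
E
```

```text
time: 23.05
position: [0.4869, 0.0819, 0.1639]
tool_rot: [1.0, -0.001, -0.002, -0.0]
ft_force: [-0.3, -1.2, 0.4]
grip_width: 0.0779
grip_force: 0.0
time: 23.68
position: [0.4878, 0.0819, 0.4065]
tool_rot: [1.0, -0.0, -0.0, -0.0]
ft_force: [0.4, 0.4, -0.8]
grip_width: 0.0867
grip_force: 0.0
time: 24.3
position: [0.434, -0.0749, 0.4049]
tool_rot: [1.0, -0.001, -0.0, -0.0]
ft_force: [0.4, 0.4, -0.2]
grip_width: 0.0872
grip_force: 0.0
[ 0.434  -0.0749  0.4049]
collar [318. 218.]
foot [317. 197.]
[([250, 162, 9, 21, 100], [252.6, 173.9]), ([297, 175, 44, 39, 1146], [318.6, 192.6])]
```

```bash
python3 - <<'E'
import pickle
from h import *
c=pickle.load(open("w6.pkl","rb"))
m=(c["img"].max(2)<50).astype(np.uint8);m[:180]=0;m[262:]=0;m[:,:270]=0;m[:,370:]=0
n,l,s,ce=cv2.connectedComponentsWithStats(m);print([(s[i].tolist(),ce[i].round(1).tolist(),onz(c,ce[i],.19).round(4)) for i in range(1,n) if s[i,4]>60])
E
```

```text
[([304, 202, 33, 27, 399], [319.2, 211.9], array([ 0.4404, -0.077 ,  0.19  ]))]
```

```bash
python3 -m pendant '[[[0,0.001,0.05,0,0,0,1],[0,0,0.05,0,0,0,1],[0,0,0.04,0,0,0,1],[0,0,0.03,0,0,0,1],[0,0,0.02,0,0,0,1]]]'
python3 -m pendant '[[[0,0,0.02,0,0,0,1],[0,0,0.012,0,0,0,1],[0,0,0.008,0,0,0,1],[0,0,0,0,0,0,1],[0,0,0,0,0,0,1]]]'
python3 -m pendant '[[[0,0,0,0,0,0,0],[0,0,0,0,0,0,0],[0,0,0,0,0,0,0],[0,0,0,0,0,0,0],[0,0,0,0,0,0,0]]]' 35
```

```text
time: 24.98
position: [0.434, -0.074, 0.2135]
tool_rot: [1.0, 0.001, -0.001, -0.001]
ft_force: [0.8, 0.1, 1.0]
grip_width: 0.0871
grip_force: 0.0
time: 25.6
position: [0.4345, -0.0761, 0.1755]
tool_rot: [1.0, -0.0, 0.001, 0.0]
ft_force: [0.1, -0.4, 0.2]
grip_width: 0.0871
grip_force: 0.0
time: 26.22
position: [0.4341, -0.0761, 0.1751]
tool_rot: [1.0, -0.001, 0.0, 0.0]
ft_force: [-0.1, -0.0, 0.3]
grip_width: 0.0445
grip_force: 0.0
```

```bash
python3 -m pendant '[[[0,0,0,0,0,0,0],[0,0,0,0,0,0,0],[0,0,0,0,0,0,0],[0,0,0,0,0,0,0],[0,0,0,0,0,0,0]]]'
python3 -m pendant '[[[0,0,-0.005,0,0,0,0],[0,0,-0.015,0,0,0,0],[0,0,-0.02,0,0,0,0],[0,0,-0.02,0,0,0,0],[0,0,-0.02,0,0,0,0]]]'
```

```text
time: 26.85
position: [0.434, -0.0761, 0.175]
tool_rot: [1.0, -0.0, -0.0, 0.0]
ft_force: [-0.2, -1.0, -0.1]
grip_width: 0.0303
grip_force: 34.7
time: 27.48
position: [0.4335, -0.0757, 0.2556]
tool_rot: [1.0, -0.001, -0.0, -0.0]
ft_force: [0.6, 0.4, -2.8]
grip_width: 0.0297
grip_force: 34.6
```

```bash
python3 -m pendant '[[[0,0,0,0,0,0,0],[0,0,-0.015,0,0,0,0],[0,0,-0.025,0,0,0,0],[0,0,-0.03,0,0,0,0],[0,0,-0.02,0,0,0,0]]]' 55
python3 -c "
from rig import get_obs
print(get_obs()['grip_width'],get_obs()['grip_force'])"
```

```text
time: 28.1
position: [0.4337, -0.0759, 0.345]
tool_rot: [1.0, -0.001, -0.0, -0.0]
ft_force: [0.3, 0.3, -3.9]
grip_width: 0.0292
grip_force: 54.5
0.029164014679402484 54.45381697732955
```

```bash
python3 -m pendant '[[[0,0,0,0,0,0,0],[0,0,0,0,0,0,0],[0,0,0,0,0,0,0],[0,0,0,0,0,0,0],[0,0,0,0,0,0,0]]]'
python3 - <<'E'
import pickle
from rig import *
from h import *
o=get_obs();s=camera("side");t=camera("top");P=o["position"];print(P,o["grip_width"])
cv2.imwrite("pics/s7.png",np.clip(cv2.resize(s["img"][60:310,180:400],(528,600),interpolation=cv2.INTER_CUBIC)[:,:,::-1]*1.4,0,255).astype(np.uint8))
for dz in(0,.172,.175):print(proj(s,[(P[0],P[1],P[2]-dz)])[0],((proj(s,[(P[0],P[1],P[2]-dz)])[0]-[180,60])*2.4).round())
E
```

```text
time: 28.72
position: [0.4339, -0.076, 0.3447]
tool_rot: [1.0, -0.001, -0.0, -0.0]
ft_force: [0.8, -1.1, -2.3]
grip_width: 0.0298
grip_force: 54.5
[ 0.4339337  -0.07601877  0.34466296] 0.02982593470159431
[283.04550382 143.230622  ] [247. 200.]
[290.5080896  226.61443249] [265. 400.]
[290.61662393 227.83212773] [265. 403.]
```

View pics/s7.png

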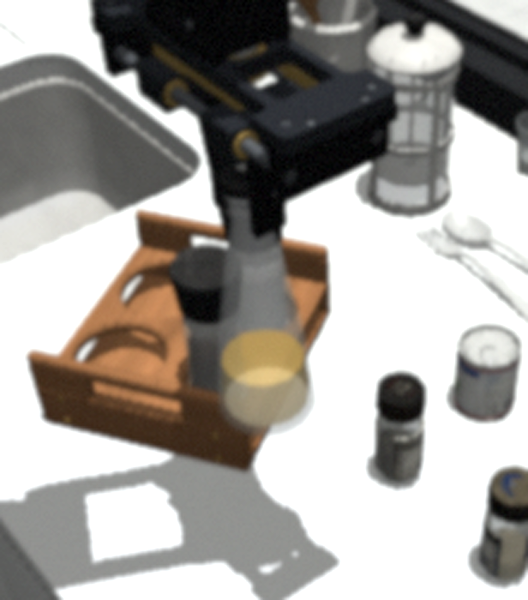

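```bash
python3 -m pendant '[[[0,0,-0.02,0,0,0,0],[0,0,-0.025,0,0,0,0],[0,0,-0.015,0,0,0,0],[0.005,-0.01,0,0,0,0,0],[0.01,-0.03,0,0,0,0,0]]]'
python3 -m pendant '[[[0.01,-0.04,0,0,0,0,0],[0.012,-0.045,0,0,0,0,0],[0.012,-0.045,0,0,0,0,0],[0.012,-0.045,0,0,0,0,0],[0.012,-0.04,0,0,0,0,0]]]'
python3 -m pendant '[[[0.007,-0.028,0,0,0,0,0],[0.002,-0.012,0,0,0,0,0],[0,-0.003,0,0,0,0,0],[0,0,0,0,0,0,0],[0,0,0,0,0,0,0]]]'
```

```text
time: 29.45
position: [0.4491, -0.0359, 0.4044]
tool_rot: [1.0, -0.002, -0.0, -0.0]
ft_force: [1.6, -0.0, -4.1]
grip_width: 0.0293
grip_force: 54.5
time: 30.08
position: [0.5068, 0.1813, 0.4036]
tool_rot: [1.0, 0.0, -0.001, -0.0]
ft_force: [0.3, -0.5, -2.2]
grip_width: 0.0293
grip_force: 54.5
time: 30.7
position: [0.5162, 0.2209, 0.4052]
tool_rot: [1.0, -0.001, 0.0, 0.0]
ft_force: [0.0, -0.4, -3.3]
grip_width: 0.0294
grip_force: 54.5
```

```bash
python3 -m pendant '[[[0,-0.001,0.03,0,0,0,0],[0,0,0.045,0,0,0,0],[0,0,0.045,0,0,0,0],[0,0,0.025,0,0,0,0],[0,0,0.015,0,0,0,0]]]'
python3 - <<'E'
import pickle
from rig import *
from h import *
o=get_obs();c=wrist(camera("wrist"),o);P=o["position"];print(P.round(4));pickle.dump(c,open("w8.pkl","wb"))
a=np.linspace(0,2*np.pi,60);W=(.5168,.2217)
for q,r,z in(((P[0],P[1]),.035,P[2]-.175),(W,.046,.046)):
    p=proj(c,np.c_[q[0]+r*np.cos(a),q[1]+r*np.sin(a),0*a+z]);print(p.min(0).round(1),p.max(0).round(1))
cv2.imwrite("pics/w8.png",np.clip(c["img"][:,:,::-1]*1.6,0,255).astype(np.uint8))
E
```

```text
time: 31.32
position: [0.516, 0.222, 0.2439]
tool_rot: [1.0, -0.001, -0.001, 0.0]
ft_force: [0.1, -0.1, -3.2]
grip_width: 0.0296
grip_force: 54.5
[0.516  0.222  0.2439]
[276.6 185.9] [356.8 264.7]
[267.6 170.3] [366.5 267.8]
```

View pics/w8.png

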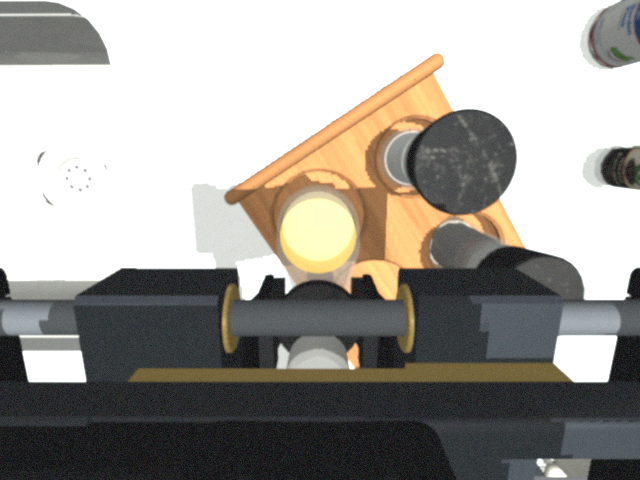

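Wrist view: the cruet's foot (277–358, top 187) sits inside the wide rim (about 270–365, top 170), as predicted. Both mills stand in their wells. Lowering.

```bash
python3 -m pendant '[[[0,0,0.01,0,0,0,0],[0,0,0.012,0,0,0,0],[0,0,0.01,0,0,0,0],[0,0,0.008,0,0,0,0],[0,0,0.006,0,0,0,0]]]'
python3 -m pendant '[[[0,0,0.004,0,0,0,0],[0,0,0.002,0,0,0,0],[0,0,0.002,0,0,0,0],[0,0,0,0,0,0,0],[0,0,0,0,0,0,0]]]'
```

```text
time: 32.0
position: [0.5163, 0.2229, 0.1985]
tool_rot: [1.0, -0.0, -0.0, 0.0]
ft_force: [-0.3, 0.2, -3.5]
grip_width: 0.0293
grip_force: 54.5
time: 32.62
position: [0.5165, 0.2229, 0.1912]
tool_rot: [1.0, -0.0, 0.0, -0.0]
ft_force: [-0.6, 0.7, -3.8]
grip_width: 0.0291
grip_force: 54.5
```

```bash
python3 -m pendant '[[[0,0,0.0015,0,0,0,0],[0,0,0.001,0,0,0,0],[0,0,0.001,0,0,0,0],[0,0,0,0,0,0,0],[0,0,0,0,0,0,0]]]'
python3 -m pendant '[[[0,0,0.001,0,0,0,0],[0,0,0,0,0,0,0],[0,0,0,0,0,0,0],[0,0,0,0,0,0,0],[0,0,0,0,0,0,0]]]'
```

```text
time: 33.25
position: [0.5164, 0.2229, 0.1876]
tool_rot: [1.0, -0.0, 0.0, -0.0]
ft_force: [-0.1, -0.7, -3.6]
grip_width: 0.0292
grip_force: 54.5
time: 33.88
position: [0.5166, 0.2229, 0.187]
tool_rot: [1.0, -0.0, 0.0, -0.0]
ft_force: [-1.0, -1.1, 3.7]
grip_width: 0.0293
grip_force: 54.9
```

```bash
python3 -m pendant '[[[0,0,0,0,0,0,0.6],[0,0,0,0,0,0,0.6],[0,0,0,0,0,0,0.6],[0,0,-0.01,0,0,0,0.6],[0,0,-0.03,0,0,0,0.6]]]'
python3 -m pendant '[[[0,0,-0.05,0,0,0,0.7],[0,0,-0.05,0,0,0,0.7],[0,0,-0.05,0,0,-10,1],[0,0,-0.05,0,0,-10,1],[0,0,-0.03,0,0,-10,1]]]'
python3 -m pendant '[[[0,0,0,0,0,-10,1],[0,0,0,0,0,-10,1],[0,0,0,0,0,-10,1],[0,0,0,0,0,-10,1],[0,0,0,0,0,-10,1]]]'
python3 -m pendant '[[[0,0,0,0,0,-10,1],[-0.05,0.02,0,0,0,0,1],[-0.05,0.02,0,0,0,0,1],[-0.05,0.02,0,0,0,0,1],[-0.05,0.02,0,0,0,0,1]]]'
python3 -m pendant '[[[-0.05,0.02,0,0,0,0,1],[-0.05,0.02,0,0,0,0,1],[-0.05,0.02,0,0,0,0,1],[-0.05,0.02,0,0,0,0,1],[-0.03,0,0,0,0,0,1]]]'
python3 - <<'E'
import pickle
from rig import *
from h import *
o=get_obs();c=wrist(camera("wrist"),o);t=camera("top");s=camera("side");pickle.dump((c,t,s),open("w9.pkl","wb"));print(o["position"].round(4),o["tool_rot"].round(3))
for n,X in {"collar":(.679,-.2065,.19),"foot":(.679,-.2065,.03),"top":(.679,-.2065,.228)}.items():print(n,proj(c,X)[0].round())
m=(c["img"].max(2)<50).astype(np.uint8);m[275:]=0
n,l,st,ce=cv2.connectedComponentsWithStats(m);print([(st[i].tolist(),ce[i].round(1).tolist(),onz(c,ce[i],.195).round(4)) for i in range(1,n) if st[i,4]>100])
hs=cv2.cvtColor(c["img"],cv2.COLOR_RGB2HSV)
m=((hs[:,:,1]>40)&((hs[:,:,0]<8)|(hs[:,:,0]>165))&(hs[:,:,2]>60)).astype(np.uint8);m[275:]=0
n,l,st,ce=cv2.connectedComponentsWithStats(m);print([(st[i].tolist(),ce[i].round(1).tolist(),onz(c,ce[i],.03).round(4)) for i in range(1,n) if st[i,4]>200])
E
```

```text
time: 34.5
position: [0.5152, 0.2226, 0.2259]
tool_rot: [1.0, -0.0, -0.002, 0.0]
ft_force: [0.0, -0.0, -0.1]
grip_width: 0.052
grip_force: 0.0
time: 35.12
position: [0.5167, 0.223, 0.4605]
tool_rot: [0.965, 0.261, 0.003, 0.0]
ft_force: [-0.2, 0.6, -0.8]
grip_width: 0.0824
grip_force: 0.0
time: 35.75
position: [0.5161, 0.2228, 0.4572]
tool_rot: [0.764, 0.645, 0.0, 0.0]
ft_force: [0.6, -0.6, -0.0]
grip_width: 0.087
grip_force: 0.0
time: 36.38
position: [0.5964, 0.0213, 0.4573]
tool_rot: [0.707, 0.707, 0.0, 0.0]
ft_force: [1.1, 0.3, -0.3]
grip_width: 0.0868
grip_force: 0.0
time: 37.0
position: [0.6765, -0.2101, 0.4557]
tool_rot: [0.708, 0.706, -0.0, -0.0]
ft_force: [-0.2, -0.7, 0.4]
grip_width: 0.0872
grip_force: 0.0
[ 0.6765 -0.2101  0.4557] [ 0.708  0.706 -0.    -0.   ]
collar [319. 205.]
foot [319. 190.]
top [320. 211.]
[([0, 0, 49, 140, 5086], [19.2, 79.0], array([ 0.3766, -0.0764,  0.195 ])), ([517, 0, 123, 275, 22721], [589.6, 137.6], array([ 0.9611, -0.1355,  0.195 ])), ([147, 20, 25, 20, 147], [160.2, 30.7], array([ 0.5235, -0.0331,  0.195 ])), ([212, 80, 41, 33, 918], [229.7, 96.3], array([ 0.588 , -0.0939,  0.195 ])), ([305, 196, 27, 26, 551], [318.1, 208.5], array([ 0.6776, -0.2091,  0.195 ])), ([506, 215, 26, 23, 322], [517.0, 225.1], array([ 0.8965, -0.2283,  0.195 ])), ([271, 254, 46, 21, 743], [293.8, 265.5], array([ 0.6499, -0.2739,  0.195 ])), ([0, 267, 119, 8, 751], [58.1, 271.3], array([ 0.382 , -0.2799,  0.195 ]))]
[([299, 173, 39, 32, 817], [317.6, 187.6], array([ 0.6769, -0.2031,  0.03  ])), ([401, 197, 23, 23, 425], [412.1, 208.2], array([ 0.8208, -0.2348,  0.03  ]))]
```

```bash
python3 -m pendant '[[[0.003,0.001,0.04,0,0,0,1],[0,0,0.055,0,0,0,1],[0,0,0.055,0,0,0,1],[0,0,0.05,0,0,0,1],[0,0,0.03,0,0,0,1]]]'
python3 -m pendant '[[[0,0,0.02,0,0,0,1],[0,0,0.015,0,0,0,1],[0,0,0.01,0,0,0,1],[0,0,0.006,0,0,0,1],[0,0,0,0,0,0,1]]]'
python3 -c "from rig import get_obs;print(get_obs()['position'])"
```

```text
time: 37.78
position: [0.6757, -0.2015, 0.2242]
tool_rot: [0.707, 0.707, -0.0, -0.002]
ft_force: [0.5, -0.7, -0.2]
grip_width: 0.087
grip_force: 0.0
time: 38.4
position: [0.677, -0.2042, 0.1757]
tool_rot: [0.707, 0.707, 0.0, 0.0]
ft_force: [0.4, 0.8, -0.4]
grip_width: 0.0869
grip_force: 0.0
[ 0.67698004 -0.20423223  0.17565838]
```

```bash
python3 -m pendant '[[[-0.003,0.001,0.001,0,0,0,1],[0,0,0,0,0,0,1],[0,0,0,0,0,0,0],[0,0,0,0,0,0,0],[0,0,0,0,0,0,0]]]' 50
python3 -m pendant '[[[0,0,0,0,0,0,0],[0,0,0,0,0,0,0],[0,0,0,0,0,0,0],[0,0,0,0,0,0,0],[0,0,0,0,0,0,0]]]'
python3 -m pendant '[[[0,0,0,0,0,0,0],[0,0,0,0,0,0,0],[0,0,-0.005,0,0,0,0],[0,0,-0.01,0,0,0,0],[0,0,-0.02,0,0,0,0]]]'
```

```text
time: 39.02
position: [0.6779, -0.2073, 0.1746]
tool_rot: [0.707, 0.707, 0.0, 0.0]
ft_force: [-0.3, 0.8, -0.2]
grip_width: 0.0648
grip_force: 0.0
time: 39.65
position: [0.6776, -0.2073, 0.1745]
tool_rot: [0.707, 0.707, -0.0, -0.0]
ft_force: [-0.5, -0.8, 0.0]
grip_width: 0.0295
grip_force: 49.7
time: 40.28
position: [0.677, -0.2068, 0.2085]
tool_rot: [0.707, 0.707, -0.001, -0.002]
ft_force: [0.0, -0.2, -4.9]
grip_width: 0.0295
grip_force: 49.3
```

```bash
python3 -m pendant '[[[0,0,-0.035,0,0,0,0],[0,0,-0.05,0,0,0,0],[0,0,-0.055,0,0,0,0],[0,0,-0.055,0,0,0,0],[0,0,-0.035,0,0,0,0]]]'
python3 -m pendant '[[[0.01,-0.006,-0.005,0,0,0,0],[0.03,-0.02,0,0,0,0,0],[0.04,-0.026,0,0,0,0,0],[0.045,-0.03,0,0,0,0,0],[0.045,-0.03,0,0,0,0,0]]]'
python3 -m pendant '[[[0.045,-0.03,0,0,0,0,0],[0.045,-0.03,0,0,0,0,0],[0.045,-0.03,0,0,0,0,0],[0.04,-0.024,0,0,0,0,0],[0.02,-0.014,0,0,0,0,0]]]'
python3 -m pendant '[[[0.009,-0.004,0,0,0,4,0],[0,0,0,0,0,8,0],[0,0,0,0,0,10,0],[0,0,0,0,0,10,0],[0,0,0,0,0,10,0]]]'
python3 -m pendant '[[[0,0,0,0,0,10,0],[0,0,0,0,0,10,0],[0,0,0,0,0,10,0],[0,0,0,0,0,10,0],[0,0,0,0,0,8,0]]]'
```

```text
time: 40.9
position: [0.6783, -0.2072, 0.4437]
tool_rot: [0.707, 0.707, 0.001, 0.002]
ft_force: [1.5, -0.7, -5.5]
grip_width: 0.0296
grip_force: 49.3
time: 41.52
position: [0.5632, -0.0348, 0.4418]
tool_rot: [0.707, 0.707, -0.001, -0.003]
ft_force: [0.6, 0.2, -5.6]
grip_width: 0.0294
grip_force: 49.3
time: 42.15
position: [0.4343, 0.1603, 0.4425]
tool_rot: [0.706, 0.708, -0.001, -0.002]
ft_force: [0.3, 0.8, -6.4]
grip_width: 0.0297
grip_force: 49.3
time: 42.78
position: [0.432, 0.1672, 0.4423]
tool_rot: [0.915, 0.404, -0.002, -0.001]
ft_force: [0.1, -0.1, -4.7]
grip_width: 0.03
grip_force: 49.3
time: 43.4
position: [0.432, 0.1671, 0.4423]
tool_rot: [1.0, -0.003, -0.003, 0.0]
ft_force: [-0.6, -0.2, -3.8]
grip_width: 0.03
grip_force: 49.3
```

```bash
python3 -m pendant '[[[0,0,0.03,0,0,0,0],[0,0,0.05,0,0,0,0],[0,0,0.055,0,0,0,0],[0,0,0.04,0,0,0,0],[0,0,0.02,0,0,0,0]]]'
python3 -m pendant '[[[0,0,0.005,0,0,0,0],[0,0,0,0,0,0,0],[0,0,0,0,0,0,0],[0,0,0,0,0,0,0],[0,0,0,0,0,0,0]]]'
python3 - <<'E'
import pickle
from rig import *
from h import *
o=get_obs();c=wrist(camera("wrist"),o);P=o["position"];print(P.round(4),o["tool_rot"].round(4));pickle.dump(c,open("w10.pkl","wb"))
a=np.linspace(0,2*np.pi,60);W=(.4327,.1676)
for q,r,z in(((P[0],P[1]),.035,P[2]-.1745),(W,.046,.046)):
    p=proj(c,np.c_[q[0]+r*np.cos(a),q[1]+r*np.sin(a),0*a+z]);print(p.min(0).round(1),p.max(0).round(1))
hs=cv2.cvtColor(c["img"],cv2.COLOR_RGB2HSV)
for v in(200,215,230):print(v,[(u,*hs[v,u,:2].tolist()) for u in list(range(268,300,3))+list(range(335,368,3))])
print([(v,*hs[v,318].tolist()) for v in range(160,210,3)])
E
```

```text
time: 44.02
position: [0.4298, 0.1668, 0.2457]
tool_rot: [1.0, -0.0, -0.004, 0.0]
ft_force: [-0.4, 0.9, -4.1]
grip_width: 0.0294
grip_force: 49.3
time: 44.65
position: [0.4345, 0.167, 0.2451]
tool_rot: [1.0, -0.0, 0.001, -0.0]
ft_force: [1.1, -0.3, -4.8]
grip_width: 0.0295
grip_force: 49.3
[0.4345 0.167  0.2451] [ 1.e+00 -5.e-04  6.e-04 -1.e-04]
[276.7 186.5] [357.  265.4]
[267.  173.7] [365.4 270.5]
200 [(268, 14, 133), (271, 14, 131), (274, 15, 136), (277, 14, 142), (280, 14, 128), (283, 14, 134), (286, 14, 91), (289, 14, 67), (292, 13, 63), (295, 5, 26), (298, 3, 27), (335, 2, 28), (338, 0, 25), (341, 10, 60), (344, 15, 65), (347, 15, 79), (350, 15, 130), (353, 14, 137), (356, 14, 130), (359, 13, 131), (362, 15, 133), (365, 14, 130)]
215 [(268, 13, 134), (271, 14, 132), (274, 14, 134), (277, 13, 121), (280, 14, 72), (283, 4, 42), (286, 1, 52), (289, 1, 51), (292, 1, 51), (295, 179, 53), (298, 0, 51), (335, 1, 50), (338, 3, 53), (341, 179, 53), (344, 0, 55), (347, 1, 51), (350, 3, 49), (353, 13, 66), (356, 15, 93), (359, 13, 131), (362, 13, 132), (365, 15, 130)]
230 [(268, 13, 121), (271, 15, 137), (274, 13, 114), (277, 15, 77), (280, 3, 77), (283, 1, 54), (286, 179, 52), (289, 1, 53), (292, 4, 59), (295, 2, 53), (298, 1, 50), (335, 1, 53), (338, 0, 54), (341, 1, 50), (344, 5, 61), (347, 1, 52), (350, 4, 56), (353, 2, 65), (356, 14, 71), (359, 14, 111), (362, 13, 131), (365, 14, 147)]
[(160, 13, 138, 165), (163, 13, 136, 171), (166, 14, 139, 172), (169, 14, 140, 171), (172, 14, 135, 138), (175, 14, 139, 162), (178, 14, 141, 197), (181, 14, 139, 169), (184, 14, 131, 107), (187, 16, 74, 110), (190, 16, 70, 116), (193, 7, 28, 117), (196, 0, 30, 121), (199, 1, 48, 148), (202, 0, 50, 148), (205, 2, 53, 149), (208, 1, 53, 149)]
```

Foot edges measured at 276/358 with the top at 185, and the rim top at 172, all as predicted. Lowering the vinegar cruet.

```bash
python3 -m pendant '[[[-0.001,0,0.01,0,0,0,0],[0,0,0.012,0,0,0,0],[0,0,0.01,0,0,0,0],[0,0,0.008,0,0,0,0],[0,0,0.007,0,0,0,0]]]'
python3 -m pendant '[[[0,0,0.005,0,0,0,0],[0,0,0.002,0,0,0,0],[0,0,0.0015,0,0,0,0],[0,0,0.001,0,0,0,0],[0,0,0,0,0,0,0]]]'
```

```text
time: 45.32
position: [0.4333, 0.1669, 0.1968]
tool_rot: [1.0, -0.001, -0.0, 0.0]
ft_force: [-0.0, 0.8, -6.3]
grip_width: 0.0296
grip_force: 49.3
time: 45.95
position: [0.4333, 0.1669, 0.1882]
tool_rot: [1.0, -0.0, 0.0, 0.0]
ft_force: [-0.5, -0.3, -4.7]
grip_width: 0.0294
grip_force: 49.3
```

```bash
python3 -m pendant '[[[0,0,0.001,0,0,0,0],[0,0,0.001,0,0,0,0],[0,0,0,0,0,0,0],[0,0,0,0,0,0,0],[0,0,0,0,0,0,0]]]'
```

```text
time: 46.58
position: [0.4335, 0.167, 0.1864]
tool_rot: [1.0, -0.0, 0.0, -0.0]
ft_force: [-0.3, 0.0, 1.0]
grip_width: 0.0294
grip_force: 49.7
```

```bash
python3 -m pendant '[[[0,0,0,0,0,0,0.5],[0,0,0,0,0,0,0.6],[0,0,0,0,0,0,0.6],[0,0,-0.01,0,0,0,0.6],[0,0,-0.03,0,0,0,0.6]]]'
python3 -m pendant '[[[0,0,-0.05,0,0,0,0.7],[0,0,-0.05,0,0,0,0.7],[0,0,-0.05,0,0,0,1],[0,0,-0.05,0,0,0,1],[0,0,-0.03,0,0,0,1]]]'
python3 -m pendant '[[[0,0.03,0,0,0,0,1],[0,0.06,0,0,0,0,1],[0,0.06,0,0,0,0,1],[0,0.06,0,0,0,0,1],[0,0.06,0,0,0,0,1]]]'
python3 -m pendant '[[[0,0.06,0,0,0,0,1],[0,0.06,0,0,0,0,1],[0,0,0,0,0,0,1],[0,0,0,0,0,0,1],[0,0,0,0,0,0,1]]]'
python3 - <<'E'
from rig import *
from h import *
import pickle
t=camera("top");s=camera("side");pickle.dump((t,s),open("end.pkl","wb"))
f=lambda i:np.clip(i[:,:,::-1]*1.5,0,255).astype(np.uint8)
cv2.imwrite("pics/end.png",np.hstack([cv2.resize(f(t["img"][40:340,110:310]),(400,600)),cv2.resize(f(s["img"][60:360,180:380]),(400,600))]))
W=[(.5168,.2217,.012),(.4327,.1676,.012),(.572,.1359,.012),(.4879,.0818,.012)]
H=[(.5168,.2217,.24),(.4327,.1676,.24),(.572,.1359,.173),(.4879,.0818,.173)]
for c,o in((t,(110,40)),(s,(180,60))):print(((proj(c,H)-o)*2).round().tolist(),((proj(c,W)-o)*2).round().tolist())
E
```

```text
time: 47.2
position: [0.4323, 0.1667, 0.2258]
tool_rot: [1.0, -0.001, -0.002, 0.0]
ft_force: [0.6, -0.1, -0.3]
grip_width: 0.0518
grip_force: 0.0
time: 47.82
position: [0.4335, 0.167, 0.4597]
tool_rot: [1.0, -0.0, 0.003, -0.0]
ft_force: [-0.6, -0.0, -0.4]
grip_width: 0.0822
grip_force: 0.0
time: 48.45
position: [0.4325, -0.1047, 0.4569]
tool_rot: [1.0, -0.0, 0.001, 0.0]
ft_force: [1.0, -0.1, -0.2]
grip_width: 0.0871
grip_force: 0.0
time: 49.08
position: [0.4328, -0.2215, 0.4565]
tool_rot: [1.0, 0.0, 0.0, -0.0]
ft_force: [0.1, 0.8, -0.0]
grip_width: 0.0872
grip_force: 0.0
[[64.0, 365.0], [154.0, 440.0], [170.0, 314.0], [256.0, 379.0]] [[133.0, 464.0], [208.0, 525.0], [203.0, 388.0], [278.0, 446.0]]
[[109.0, 91.0], [64.0, 144.0], [207.0, 164.0], [170.0, 221.0]] [[139.0, 262.0], [102.0, 317.0], [218.0, 279.0], [185.0, 336.0]]
```

View pics/end.png

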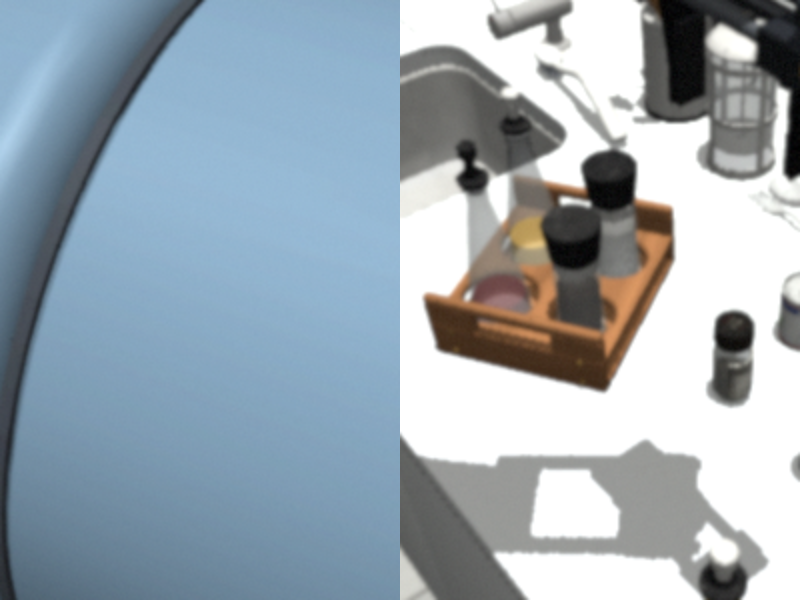

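The side view shows all four upright in the caddy. Their tops at (112,90), (66,145), (210,163) and (172,220) in the right half are within 3 px (about 3 mm) of the predictions, and nothing else looks disturbed. Handing in.

```bash
python3 -c "from rig import hand_in;print(hand_in())"
```

```text
the job is handed in; nothing more can be done
None
```

I've handed the job in: both mills stand in the narrow wells and both cruets in the wide wells, each lowered until it touched the base board and released, and all four looked upright and centred in the last side view; the hand-in gave no verdict.

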